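Pack the call-out crate at the electronics bench

ROBOT

A 6-joint arm with a two-finger parallel gripper is mounted at the origin on the work surface. World frame = base frame: x ahead of the robot, y to its left, z up, the work surface at z = 0. Lengths are in m, angles in rad, forces in N, time in s.
With the tool pointing down it reaches from about 0.25 to 0.775 m from the base axis. Payload 4 kg.
Tool frame: the origin (TCP) lies between the finger pads; the fingertips stand 14 mm ahead of it and the grasp point (between the pads) lies 5 mm behind it; z points along the fingers, y is the line along which they close (so a half turn about z gives the same grasp; the last joint's range is limited). The gripper opens to 94 mm and grips with 3 to 60 N. Pads are 16 mm wide; open, the fingers measure 119 mm over their backs; the gripper's body (75 mm by 177 mm) begins 78 mm behind the grasp point.
Start: joints at [-1.432, 0.087, 1.371, -0, 1.684, -0.103], TCP at [0.132, -0.534, 0.22] pointing down, gripper open.
Joint ranges: [-3.1, 3.1], [-0.76, 2.03], [0.27, 2.55], [-1.08, 4.22], [0.17, 2.65], [-2.57, 2.57]. Speed limits (rad/s): [2.79, 2.79, 3.14, 3.14, 3.14, 3.14].

INTERFACE

Orientations are given as a unit quaternion [w, x, y, z].
In Python, from workcell import * gives the robot as it stands.
- The arm moves only by the tool move_arm, never from a script. Its argument "moves" is a list that holds one entry, the list of rows, each a list of 4 numbers: the shift along the tool's x, y, z normalised to -1 to 1, where 1 is 400 mm, then the turn about the tool's z normalised to -1 to 1, where 1 is 180 degrees. A call has 1 to 10 rows; each row shifts and turns the commanded pose from where the row before left it, along the tool's axes as they then stand; what a row does not reach is not made up. A row lasts 1/12 s, in which the tool goes at most 41.7 mm and 7.16 degrees, less where a joint would pass 70% of its speed; a pose out of reach is approached as far as the arm can. A call with a number of a shift or a turn outside -1 to 1 is refused whole. A call with a gripper value outside its range is refused whole. "grip" is the closure, from 0 (fully open) to 1 (shut), set as the call begins (left out, the last holds). The fingers move at their own pace and stop on an object; "force" is the grip in N (left out, the last holds). Time passes only in rows, so rows that do not move let the fingers close. It gives the time, the measured TCP pose, the force, the opening and the grip force at its end, in the units of the state.
- sense(): the state, without advancing time (a new reading comes with each control period).
- get_image(name): name is "scene" or "top" or "wrist"; returns a dict with "img" (400x640x3 uint8, red, green, blue), "vfov" (degrees; the focal length in pixels is half the picture's height over the tangent of half this angle, whatever the lens; pixels are square), "cx", "cy" (the principal point, pixels), "R" (3x3) and "t" (3): a world point X has camera coordinates R X + t; the wrist camera has in their place "mount" (4x4, takes a point from camera to tool coordinates, whose origin is the TCP and whose axes are the flange's). Camera axes: x right, y down, z forward; pixel columns grow to the right and rows downward; lengths in m; the calibration is good to about 2 mm. A picture is of the moment at which its call begins: read the wrist's pose just before it. There is no depth.
- close_job(): hands the job in; it is judged then, once.
The state is a dict: "clock": time; "joints": joint angles; "dq": joint speeds; "joint_torque": joint torques, N m; "tcp_pos": TCP position; "tool_rot": TCP orientation; "wrist_force": force on the tool from outside, world axes, zero at the start; "moment": the same for the moment, N m; "grip_width": finger opening in m; "grip_force": force on a finger pad.
Only numpy, scipy, OpenCV 4.12 (cv2) and the standard library are available. Lean on these libraries where they do the work, as an engineer would, in place of code of your own. Each camera call takes 0.05 s, during which the arm holds its last target. There are 200 camera calls.

TASK

Pack the blue three-cell crate: take the orange torch up and off its hook and stand it lamp-down in one of the two empty cells, and stand the cleaner bottle that is lying on the bench upright, cap up, in the other. The adjustable cell floors are each set to some unknown height, so feel for the floor and set both things down gently: do not drop them or ram them down. Leave the jar in the third cell and everything else on the bench as they are.

Things in the scene. Friction and masses are not known exactly. Their poses are not given: they have to be found in the camera images.
- crate: blue open crate fixed to the bench, 88 (x) x 258 (y) x 65 (z) mm: one row of three cells along its y at 84 mm pitch, each 78 mm square inside; outer walls 5 mm, dividers 6 mm, all as high as the rim. Origin: centre of its underside; z up. The jar stands in one cell (which one varies); the other two each hold an adjustable grey floor
- cell_0 (a point): centre of the -y end cell's bottom, 4 mm above the crate's underside; cells are numbered along the crate's +y
- cell_1 (a point): centre of the middle cell's bottom, 4 mm above the crate's underside; cells are numbered along the crate's +y
- cell_2 (a point): centre of the +y end cell's bottom, 4 mm above the crate's underside; cells are numbered along the crate's +y
- insert_a: base of an adjustable floor lying in an empty cell (origin: centre of its underside, on the cell's bottom). It carries a level grey plate, 72 mm square, whose height is not measured: its top is anywhere from 10 to 46 mm above the crate's underside and must be felt (or seen). The plate is sprung: it gives 1 mm per 2.5 N, at most 4 mm, then it is rigid
- insert_b: the same in the other empty cell, set to a height of its own
- jar: amber jar with dark lid, diameter 50, height 88 mm, standing in the remaining cell; origin: centre of its underside. Leave it there.
- bottle: white square bottle, green label, red cap, 150 mm, about 0.26 kg, lying on the bench along its x axis: base at x = -75 mm, body 46 x 46 mm to x = +43, shoulder to +55, cap of diameter 28 to +75. Origin: mid-length on its underside as it lies; its long axis is at z = 23 mm of its frame, centre of mass near x = -14. Upright means its x axis points up
- bottle_base (a point): centre of the bottle's base face, on its long axis; axes as the bottle's (x points to the cap)
- torch: orange torch, about 0.2 kg, hanging lamp-down. Origin: centre of the lamp face (lower end), z up along it: head of diameter 44 mm to z = 24, taper to 34, body of diameter 34 to z = 108, end at 112; above it a loop of 6 mm wire in its x-z plane, 42 mm wide, pointed top at z = 167, inside 30 mm wide and 45 high. The hook's bar passes through it along y
- stand: fixed hook stand. Origin: on the bench below the hanging torch. Post (diameter 14) at y = +92 mm, ball on top at z = 248, foot 90 x 90 x 12. From it an 8 mm bar runs to -y, falling to z = 200 (its axis), level from y = +20 to -12, then up to a tip at y = -22, z = 216. The torch comes off by lifting it 20 to 30 mm, then moving it 40 mm or more to the stand's -y
- hook (a point): axis of the hook's bar where the torch hangs, 200 mm above the bench; axes as the stand's
- multimeter: yellow multimeter, 150 x 78 x 34 mm, origin under its centre; leave alone
- spool: solder spool, diameter 60, height 55 mm, origin under its centre; leave alone
- screwdriver: blue screwdriver, 170 mm, lying; leave alone
- tin: red flux tin, diameter 66, height 50 mm; leave alone
- tape: roll of blue tape, outer diameter 90, height 19 mm; leave alone
- pliers: red-handled pliers, 140 mm, lying; leave alone
There are look-alikes about, which are no part of the job. Of the things that look like the torch, the middle-sized one is meant.

How it is judged:
At the end, for the whole second after the job is handed in: The torch (lamp down) and the bottle (cap up) each stand in a cell of their own: within 7 degrees of upright, foot within 30 mm of a cell's centre and 4 to 55 mm above the crate's underside, and at rest; the jar still stands upright on the bottom of its cell ((horizontal distance between torch and cell_0 below 0.03 m or horizontal distance between torch and cell_1 below 0.03 m or horizontal distance between torch and cell_2 below 0.03 m) and z of torch in the frame of crate between 0.004 and 0.055 m and angle between each of torch, jar's own z axis and vertical below 0.12 rad and linear speed of each of torch, bottle below 0.02 m/s and (horizontal distance between bottle_base and cell_0 below 0.03 m or horizontal distance between bottle_base and cell_1 below 0.03 m or horizontal distance between bottle_base and cell_2 below 0.03 m) and z of bottle_base in the frame of crate between 0.004 and 0.055 m and angle between bottle_base's own x axis and vertical below 0.12 rad and horizontal distance between torch and bottle_base above 0.05 m and z of jar in the frame of crate below 0.015 m); the robot touches nothing.
It fails at once if the torch is dropped, flung or knocked down (free of the fingers at over 0.3 m/s, a fall of about 5 mm) (linear speed of torch above 0.3 m/s and contact force between the fingers and torch below 0.05 N).
It fails at once if the bottle is dropped or flung (free of the fingers at over 0.3 m/s, a fall of about 5 mm) (linear speed of bottle above 0.3 m/s and contact force between the fingers and bottle below 0.05 N).
It fails at once if the torch or the bottle is pressed on an adjustable floor with more than 35 N (contact force between any of torch, bottle and insert_a above 35 N or contact force between any of torch, bottle and insert_b above 35 N).
It fails at once if the amber jar is pushed by more than 20 mm or tipped (distance of jar from where it was at the start of the episode above 0.02 m or angle between jar's own z axis and vertical above 0.3 rad).
It fails at once if a bystander on the bench is moved by more than 30 mm (distance of any of multimeter, spool, screwdriver, tin, tape, pliers from where it was at the start of the episode above 0.03 m).
It also fails if it takes over 61 s, if anything falls off the work surface, if the arm or the gripper's body presses on something with over 40 N, if the wrist force passes 120 N, or if a joint passes its speed limit or range.

## Working session

There is one attempt and no reset: what is moved stays moved. The work goes in short steps, Python scripts to look and compute and a tool call to move; the robot and the scene stay as the last step left them, time stands still between calls to the robot, and variables do not carry over. Pictures are saved under pics/ and viewed, at most 10 in all, crops included, and the job is handed in when it is done.

Besides the shell and the picture viewer there is one more tool, called as a command line: name --argument value ..., lists and objects as JSON in quotes. move_arm: Moves the arm, as the interface text tells. Its arguments: {"type":"object","properties":{"moves":{"type":"array","items":{"type":"array","items":{"type":"array","items":{"type":"number","minimum":-1,"maximum":1}}}},"grip":{"type":"number"},"force":{"type":"number"}},"required":["moves"]}

```bash
ls; mkdir -p pics
python3 - <<'E'
from workcell import *
import cv2,numpy as np,json
print(sense())
ims=[]
for n in("scene","top","wrist"):
    d=get_image(n); cv2.imwrite(f"pics/{n}0.png",d["img"][:,:,::-1]); np.save(f"{n}0.npy",d,allow_pickle=True)
    print(n,{k:(np.round(v,4).tolist() if k!="img" else 0) for k,v in d.items()})
E
```

```text
pics
{'clock': 0.0, 'joints': array([-1.43213843e+00,  8.79263278e-02,  1.37221584e+00, -1.60406360e-05,
        1.68358875e+00, -1.03108182e-01]), 'dq': array([ 9.25465122e-04, -4.04840018e-04,  6.98892627e-04,  1.98596880e-03,
       -7.18398670e-04,  4.78527261e-05]), 'joint_torque': array([-1.34935173e-03, -3.40190721e+01, -3.02427042e+01,  7.15748733e-02,
        3.33115587e-02, -1.84950677e-04]), 'tcp_pos': array([ 0.13159532, -0.53350371,  0.2183393 ]), 'tool_rot': array([-1.06882563e-03,  9.92702079e-01,  1.20587891e-01, -2.69717964e-05]), 'wrist_force': array([0.60023268, 0.63572556, 0.16220921]), 'moment': array([ 0.00167995,  0.01845972, -0.05192728]), 'grip_force': 0.0, 'grip_width': 0.0937442466279417}
scene {'img': 0, 'vfov': 54.8662, 'cx': 310.2648, 'cy': 202.4656, 'R': [[-0.8163, 0.5776, -0.0064], [0.4458, 0.6229, -0.6429], [-0.3674, -0.5276, -0.7659]], 't': [0.4989, -0.088, 1.2408]}
top {'img': 0, 'vfov': 47.5227, 'cx': 321.1305, 'cy': 200.8948, 'R': [[-0.0211, -0.9997, -0.0158], [-0.9932, 0.0227, -0.1139], [0.1142, 0.0133, -0.9934]], 't': [-0.0779, 0.5278, 1.4707]}
wrist {'img': 0, 'vfov': 68.3442, 'cx': 318.9725, 'cy': 200.6747, 'mount': [[-0.0002, -0.9613, -0.2756, 0.0805], [1.0, -0.0001, -0.0004, -0.0012], [0.0004, -0.2756, 0.9613, -0.1658], [0.0, 0.0, 0.0, 1.0]]}
```

View pics/scene0.png

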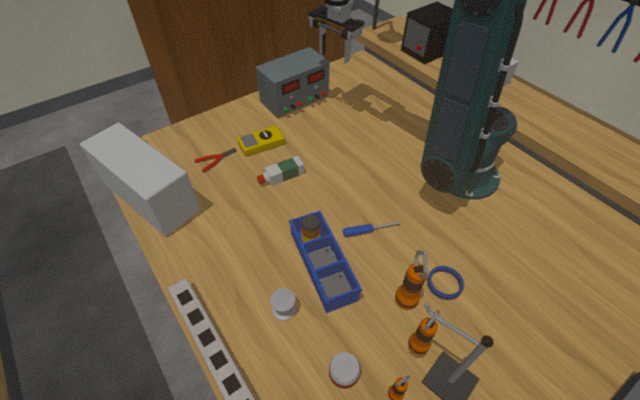

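View pics/top0.png

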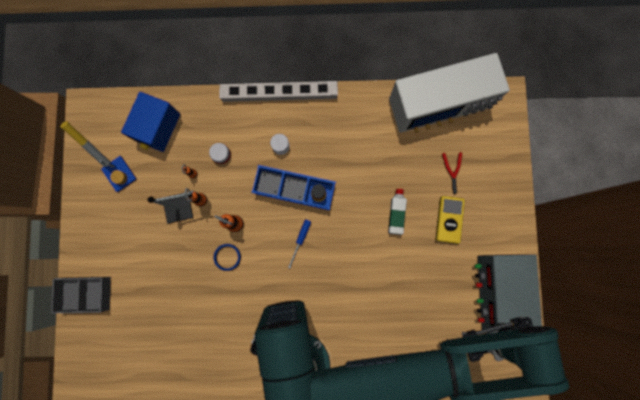

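```bash
cat > h.py <<'E'
import numpy as np,cv2
from workcell import *
from scipy.spatial.transform import Rotation as Ro
def cam(d,s=None):
    f=200/np.tan(np.radians(d["vfov"]/2)); K=np.array([[f,0,d["cx"]],[0,f,d["cy"]],[0,0,1]])
    if "R" in d: R,t=np.array(d["R"]),np.array(d["t"])
    else:
        M=np.array(d["mount"]); q=s["tool_rot"]; W=Ro.from_quat([q[1],q[2],q[3],q[0]]).as_matrix()
        Rc=W@M[:3,:3]; c=W@M[:3,3]+s["tcp_pos"]; R=Rc.T; t=-R@c
    return K,R,t
def ray(c,p):
    K,R,t=c; r=R.T@np.linalg.inv(K)@np.array([p[0],p[1],1.]); return -R.T@t,r/np.linalg.norm(r)
def onz(c,p,z):
    o,r=ray(c,p); return o+r*(z-o[2])/r[2]
def tri(c1,p1,c2,p2):
    a,u=ray(c1,p1); b,v=ray(c2,p2); n=np.linalg.lstsq(np.c_[u,-v],b-a,rcond=None)[0]
    P,Q=a+n[0]*u,b+n[1]*v; return (P+Q)/2,np.linalg.norm(P-Q)
def proj(c,X):
    K,R,t=c; x=K@(R@np.array(X)+t); return x[:2]/x[2]
def blobs(img,lo,hi,amin=15):
    m=cv2.inRange(cv2.cvtColor(img,cv2.COLOR_RGB2HSV),np.array(lo),np.array(hi))
    n,l,st,ce=cv2.connectedComponentsWithStats(m); 
    return m,l,[(i,st[i],ce[i]) for i in range(1,n) if st[i][4]>=amin]
E
python3 - <<'E'
from h import *
D={n:np.load(f"{n}0.npy",allow_pickle=True).item() for n in("scene","top","wrist")}
R={"orange":([5,150,90],[16,255,255]),"blue":([110,120,60],[125,255,255]),"green":([50,60,40],[90,255,180]),"red":([0,170,80],[4,255,255])}
for n in("scene","top"):
    for k,(lo,hi) in R.items():
        m,l,b=blobs(D[n]["img"],lo,hi,25)
        for i,s,c in b: print(n,k,s.tolist(),c.round(1), np.round(cv2.minAreaRect(np.argwhere(l==i)[:,::-1].astype(np.float32))[1:][0],1),onz(cam(D[n]),c,0.0).round(3)[:2])
s=D["scene"]["img"][:,:,::-1]
a=cv2.resize(s[235:400,340:500],None,fx=3.6,fy=3.6,interpolation=cv2.INTER_CUBIC)
cv2.imwrite("pics/crop1.png",a)
E
```

```text
scene orange [194, 153, 29, 19, 157] [209.5 160.4] [14.9 28.3] [ 0.64  -0.544]
scene orange [257, 174, 8, 10, 52] [260.2 179.3] [9.4 6.7] [ 0.546 -0.369]
scene orange [302, 228, 17, 9, 59] [309.4 232.7] [16.5  7.5] [ 0.539 -0.106]
scene orange [406, 263, 22, 21, 216] [414.3 275.2] [20.8 16.6] [0.394 0.165]
scene orange [396, 284, 25, 22, 330] [407.  296.6] [24.5 18.1] [0.453 0.198]
scene orange [395, 297, 21, 13, 48] [402.9 305.8] [21.9  7.2] [0.478 0.21 ]
scene orange [419, 317, 19, 20, 198] [427.6 327.7] [18.3 17. ] [0.47  0.284]
scene orange [408, 332, 23, 24, 276] [417.6 344.6] [22.5 18.9] [0.518 0.299]
scene orange [394, 377, 14, 15, 103] [400.7 385. ] [14.1 11.9] [0.611 0.34 ]
scene orange [330, 378, 26, 11, 53] [341.2 384.7] [25.5  8. ] [0.716 0.265]
scene orange [388, 385, 16, 15, 115] [393.9 394.4] [17.  12.1] [0.636 0.345]
scene blue [615, 10, 17, 20, 68] [624.1  18.7] [13.5 17.3] [-1.502 -0.263]
scene blue [598, 23, 18, 23, 49] [606.3  33.9] [ 2.2 27. ] [-1.278 -0.232]
scene blue [613, 30, 13, 22, 46] [618.3  41.2] [ 2.2 24.1] [-1.254 -0.162]
scene blue [290, 211, 71, 94, 
[... 1575 characters left out ...]
1.5 261.2] [15.1 25.2] [0.334 0.213]
top green [390, 210, 15, 17, 208] [396.8 218.1] [13.5 15.2] [ 0.466 -0.341]
top green [475, 263, 8, 6, 34] [478.5 265.6] [7. 5.] [ 0.303 -0.603]
top green [477, 298, 8, 6, 32] [480.7 300.5] [5.7 5.7] [ 0.19  -0.603]
top green [256, 326, 53, 53, 1583] [282. 352.] [50.3 48.2] [0.038 0.048]
top green [446, 332, 122, 68, 2450] [515.2 364.8] [ 61.9 115.1] [-0.015 -0.701]
top green [321, 346, 8, 23, 84] [324.8 357.5] [22.6  5.1] [ 0.019 -0.09 ]
top green [265, 354, 187, 46, 4001] [372.8 383. ] [ 43.6 186.3] [-0.063 -0.243]
top red [443, 153, 19, 25, 136] [452.2 165.3] [23.6 18.2] [ 0.64  -0.535]
top red [396, 189, 7, 5, 26] [399.4 190.9] [4. 6.] [ 0.557 -0.353]
```

View pics/crop1.png

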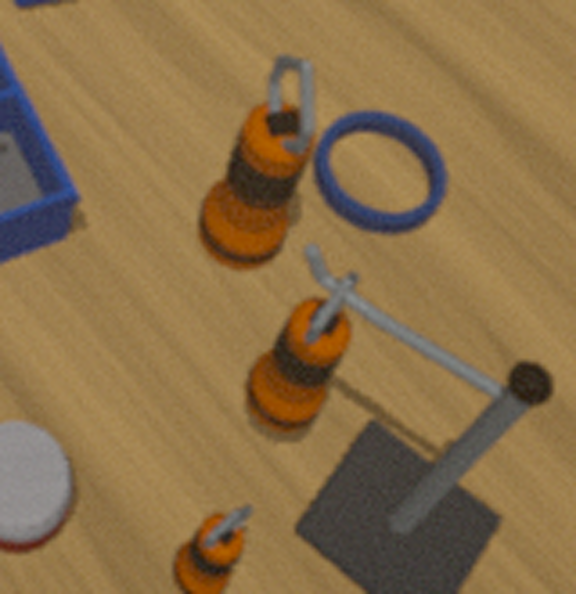

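Run:
```python
from h import *
D={n:np.load(f"{n}0.npy",allow_pickle=True).item() for n in("scene","top")}
S,T=cam(D["scene"]),cam(D["top"])
# crate rim
for n,c in(("scene",S),("top",T)):
    m,l,b=blobs(D[n]["img"],[108,100,40],[126,255,255],500)
    for i,s,ce in b:
        if abs(onz(c,ce,0)[1])<.1 and s[4]<5000 :
            q=cv2.approxPolyN(np.argwhere(l==i)[:,::-1].astype(np.int32),4) if hasattr(cv2,'approxPolyN') else None
            q=np.array(q).reshape(-1,2); print(n,q.tolist()); P=np.array([onz(c,p,.065)[:2] for p in q]); print(P.round(3).tolist(),P.mean(0).round(4),[np.linalg.norm(P[j]-P[j-1]).round(3) for j in range(4)])
print("tip",onz(S,(426.7,304.4),.216).round(3),"ball",onz(S,(487.2,341.7),.248).round(3), onz(T,(152,200),.25).round(3))
print("torch top scene",onz(S,(428.9,324.4),.16).round(3),"upper",onz(S,(427.6,327.7),.13).round(3),"head",onz(S,(417.6,344.6),.062).round(3))
# bottle: white/green/red in top at z .046 label ; axis
for n,c in(("scene",S),("top",T)):
    for lo,hi in(([50,60,40],[90,255,180]),([0,150,80],[5,255,255])):
        m,l,b=blobs(D[n]["img"],lo,hi,10)
        for i,s,ce in b:
            P=onz(c,ce,.035)
            if .35<P[0]<.6 and -.42<P[1]<-.28: print(n,lo[0],s.tolist(),ce.round(1),P.round(4), [onz(c,ce,z).round(4)[:2].tolist() for z in(.023,.046)])
t=D["top"]["img"][:,:,::-1]
a=cv2.resize(t[150:240,130:270],None,fx=4,fy=4,interpolation=cv2.INTER_CUBIC)
b=cv2.resize(t[180:245,375:425],None,fx=5.54,fy=5.54,interpolation=cv2.INTER_CUBIC)[:360]
w=min(800-a.shape[1],b.shape[1]); cv2.imwrite("pics/crop2.png",np.hstack([a,b[:360,:w]]))
```

```text
scene [[327, 312], [286, 221], [320, 210], [365, 297]]
[[0.66, 0.136], [0.595, -0.137], [0.497, -0.114], [0.566, 0.158]] [0.5794 0.0108] [np.float64(0.097), np.float64(0.28), np.float64(0.1), np.float64(0.28)]
top [[329, 210], [252, 193], [258, 165], [335, 182]]
[[0.492, -0.115], [0.553, 0.133], [0.644, 0.113], [0.582, -0.136]] [ 0.5678 -0.001 ] [np.float64(0.093), np.float64(0.255), np.float64(0.094), np.float64(0.257)]
tip [0.542 0.285 0.216] ball [0.526 0.397 0.248] [0.514 0.386 0.25 ]
torch top scene [0.54  0.305 0.16 ] upper [0.532 0.304 0.13 ] head [0.545 0.308 0.062]
scene 50 [278, 159, 19, 13, 144] [287.2 164.8] [ 0.4582 -0.3432  0.035 ] [[0.4521, -0.3538], [0.4639, -0.3334]]
scene 0 [258, 175, 7, 5, 17] [261.1 177.6] [ 0.5546 -0.343   0.035 ] [[0.5497, -0.3537], [0.559, -0.3333]]
top 50 [390, 210, 15, 17, 208] [396.8 218.1] [ 0.463  -0.3354  0.035 ] [[0.4639, -0.3372], [0.4622, -0.3337]]
top 0 [396, 189, 7, 5, 30] [399.2 190.9] [ 0.5524 -0.347   0.035 ] [[0.554, -0.3489], [0.5509, -0.3452]]
```

View pics/crop2.png

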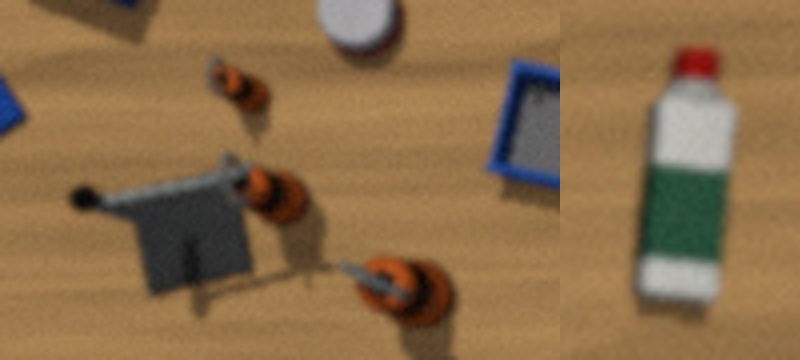

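Candidates in the scene image: large torch (410,290) standing free, middle one (425,335) hanging on the hook, small one (398,388). The middle-sized one on the hook fits and the enlarged crop confirms it. Bottle: green label at top (397,218), cap (399,191). Moving over the bottle first for a closer look.

move_arm --moves '[[[0.0998,-0.0253,0,0],[0.0998,-0.0253,0,0],[0.0998,-0.0253,0,0],[0.0998,-0.0253,0,0],[0.0998,-0.0253,0,0],[0.0998,-0.0253,0,0],[0.0998,-0.0253,0,0],[0.0998,-0.0253,0,0],[0.0998,-0.0253,0,0],[0.0998,-0.0253,0,0]]]' --grip 0

```text
clock: 0.98
tcp_pos: [0.4965, -0.3387, 0.2191]
tool_rot: [-0.0, 0.993, 0.121, -0.0]
wrist_force: [0.2, -0.3, -1.1]
grip_width: 0.0938
grip_force: 0.0
```

move_arm --moves '[[[0,0,0,0.03],[0,0,0,0.03],[0,0,0,0.03],[0,0,0,0.03],[0,0,0,0],[0,0,0,0]]]'

```text
clock: 1.48
tcp_pos: [0.495, -0.34, 0.219]
tool_rot: [-0.0, 0.998, -0.066, -0.0]
wrist_force: [0.0, 0.4, 0.6]
grip_width: 0.0942
grip_force: 0.0
```

```bash
cat > look.py <<'E'
from h import *
import sys
s=sense(); d=get_image("wrist"); n=sys.argv[1]; cv2.imwrite(f"pics/{n}.png",d["img"][:,:,::-1]); np.save(n+".npy",{"d":d,"s":s},allow_pickle=True)
q=s["tool_rot"]; X=Ro.from_quat([q[1],q[2],q[3],q[0]]).as_matrix()
print(s["clock"],s["tcp_pos"].round(4),"yaw",np.degrees(np.arctan2(X[1,0],X[0,0])).round(2),"tilt",X[:,2].round(4),s["grip_width"].round(4),s["wrist_force"].round(2))
E
python3 look.py w1
python3 - <<'E'
from h import *
z=np.load("w1.npy",allow_pickle=True).item(); c=cam(z["d"],z["s"])
for k,lo,hi in(("g",[50,60,40],[90,255,180]),("r",[0,150,80],[5,255,255]),("w",[0,0,130],[180,50,255])):
    m,l,b=blobs(z["d"]["img"],lo,hi,200)
    for i,s,ce in b:
        r=cv2.minAreaRect(np.argwhere(l==i)[:,::-1].astype(np.float32)); P=np.array([onz(c,p,.046 if k!="r" else .037)[:2] for p in cv2.boxPoints(r)])
        print(k,s.tolist(),ce.round(1),P.mean(0).round(4),P.round(3).tolist())
E
```

```text
g [300, 191, 38, 44, 1607] [317.9 212.7] [ 0.4627 -0.3338] [[0.493, -0.316], [0.487, -0.359], [0.433, -0.353], [0.439, -0.307]]
r [438, 0, 61, 77, 1781] [468.1  35.5] [ 0.6312 -0.5163] [[0.672, -0.486], [0.664, -0.547], [0.59, -0.549], [0.599, -0.484]]
r [308, 127, 22, 17, 364] [318.3 135. ] [ 0.5536 -0.3459] [[0.564, -0.335], [0.561, -0.359], [0.543, -0.357], [0.546, -0.333]]
w [299, 145, 39, 46, 1536] [317.7 169.5] [ 0.5172 -0.3405] [[0.494, -0.315], [0.546, -0.323], [0.54, -0.365], [0.488, -0.359]]Traceback (most recent call last):
  File "look.py", line 5, in <module>
    print(s["clock"],s["tcp_pos"].round(4),"yaw",np.degrees(np.arctan2(X[1,0],X[0,0])).round(2),"tilt",X[:,2].round(4),s["grip_width"].round(4),s["wrist_force"].round(2))
                                                                                                                       ^^^^^^^^^^^^^^^^^^^^^
AttributeError: 'float' object has no attribute 'round'
```

View pics/w1.png

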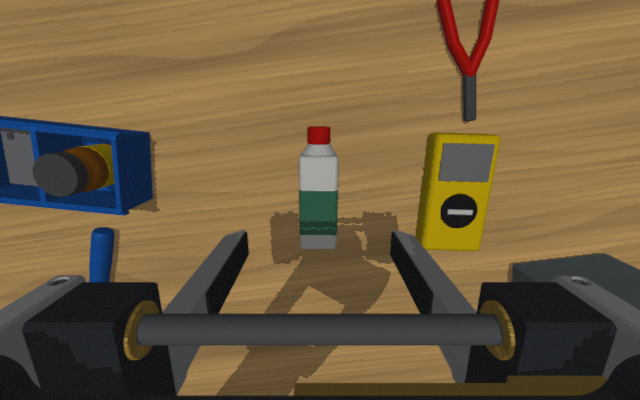

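The wrist view shows the bottle aligned between the fingers: cap (318,135), label (318,213), multimeter (460,190) clear to the right.

move_arm --moves '[[[0.012,-0.001,0.05,0],[0.012,-0.001,0.05,0],[0.012,-0.001,0.05,0],[0.012,-0.001,0.05,0],[0.012,-0.001,0.05,0],[0,0,0.05,0],[0,0,0.05,0],[0,0,0.05,0],[0,0,0.05,0],[0,0,0.0475,0]]]'

```text
clock: 2.37
tcp_pos: [0.5188, -0.3414, 0.0193]
tool_rot: [-0.0, 0.998, -0.067, -0.0]
wrist_force: [-0.3, -0.8, -0.2]
grip_width: 0.0936
grip_force: 0.0
```

move_arm --moves '[[[0,0,0,0],[0,0,0,0],[0,0,0,0],[0,0,0,0],[0,0,0,0],[0,0,0,0],[0,0,0,0],[0,0,0,0]]]' --grip 1 --force 8

```text
clock: 3.03
tcp_pos: [0.5194, -0.3417, 0.0212]
tool_rot: [0.0, 0.998, -0.067, 0.0]
wrist_force: [0.4, 0.6, 1.7]
grip_width: 0.046
grip_force: 8.0
```

move_arm --moves '[[[-0.0085,0,-0.0219,0],[-0.0085,0,-0.0219,0],[-0.0085,0,-0.0219,0],[-0.0139,0,-0.0189,0],[-0.0139,0,-0.0189,0],[-0.0139,0,-0.0189,0],[-0.0183,0,-0.0148,0],[-0.0183,0,-0.0148,0],[-0.0183,0,-0.0148,0]]]'

```text
clock: 3.78
tcp_pos: [0.4698, -0.3347, 0.0878]
tool_rot: [0.0, 0.998, -0.068, -0.0]
wrist_force: [0.4, -0.3, -2.2]
grip_width: 0.0456
grip_force: 8.0
```

```bash
sed -i 's/s\["grip_width"\].round(4)/round(s["grip_width"],4)/' look.py; python3 look.py w2
python3 - <<'E'
from h import *
import cv2
a=cv2.imread("pics/w2.png"); s=get_image("scene")["img"][:,:,::-1]; b=cv2.resize(s[110:230,210:350],None,fx=2.857,fy=2.857)[:340,:400]
cv2.imwrite("pics/c3.png",np.hstack([cv2.resize(a,(400,340)),np.pad(b,((0,340-b.shape[0]),(0,0),(0,0)))]))
E
```

```text
3.7833 [ 0.4698 -0.3347  0.0878] yaw -7.75 tilt [-2.e-04 -0.e+00 -1.e+00] 0.0456 [ 0.37 -0.33 -2.16]
```

View pics/c3.png

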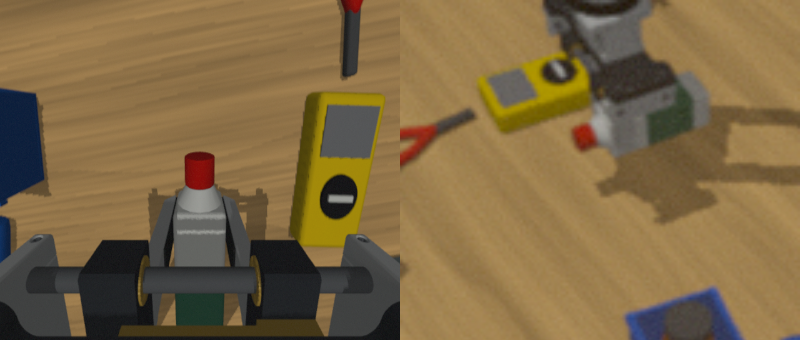

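The bottle is held rigidly at 8 N (still almost level, cap at (200,170) left panel); go back down and repeat with a softer grip so it pivots.

move_arm --moves '[[[0.0183,0,0.0148,0],[0.0183,0,0.0148,0],[0.0183,0,0.0148,0],[0.0139,0,0.0189,0],[0.0139,0,0.0189,0],[0.0139,0,0.0189,0],[0.0085,0,0.0217,0],[0.0085,0,0.0215,0],[0.0085,0,0.0212,0],[0,0,0,0]]]'

```text
clock: 4.72
tcp_pos: [0.5192, -0.3413, 0.0195]
tool_rot: [-0.0, 0.998, -0.067, -0.001]
wrist_force: [-0.5, -0.2, -2.0]
grip_width: 0.0462
grip_force: 8.0
```

move_arm --moves '[[[0,0,0,0],[0,0,0,0],[0,0,0,0],[0,0,-0.01,0],[-0.0005,0,-0.01,0],[-0.001,0,-0.01,0],[0,0,0,0],[0,0,0,0]]]' --force 3

```text
clock: 5.38
tcp_pos: [0.5193, -0.3419, 0.0343]
tool_rot: [0.001, 0.998, -0.068, 0.001]
wrist_force: [0.8, -0.5, 0.5]
grip_width: 0.046
grip_force: 3.0
```

```bash
python3 look.py w3;  python3 - <<'E'
from h import *
z=np.load("w3.npy",allow_pickle=True).item()
m,l,b=blobs(z["d"]["img"],[0,150,80],[5,255,255],200)
print([(s.tolist(),c.round(1)) for i,s,c in b])
z=np.load("w2.npy",allow_pickle=True).item()
m,l,b=blobs(z["d"]["img"],[0,150,80],[5,255,255],200)
print([(s.tolist(),c.round(1)) for i,s,c in b])
E
```

```text
5.3833 [ 0.5193 -0.3419  0.0343] yaw -7.75 tilt [ 0.0024 -0.0017 -1.    ] 0.046 [ 0.83 -0.52  0.46]
[([577, 0, 63, 81, 2875], array([610.7,  38.8])), ([295, 180, 49, 50, 2127], array([319. , 204.2]))]
[([552, 0, 28, 16, 307], array([565.8,   5.8])), ([296, 179, 47, 44, 1870], array([319. , 200.4]))]
```

```bash
cat > tilt.py <<'E'
from h import *
import sys
z=np.load(sys.argv[1]+".npy",allow_pickle=True).item(); s=z["s"]; c=cam(z["d"],s)
q=s["tool_rot"]; W=Ro.from_quat([q[1],q[2],q[3],q[0]]).as_matrix()
m,l,b=blobs(z["d"]["img"],[0,150,80],[5,255,255],200)
b=[(t.tolist(),e.round(1).tolist()) for i,t,e in b if abs(e[0]-320)<60]; print(b)
for th in range(0,100,15):
    a=np.radians(th); n=[]
    for u,v in((35,14),(55,14),(35,-14),(55,-14)): # corners of cap, tool x along, v normal up
        u-=3*0; v-=2.5
        p=W@np.array([(u*np.cos(a)-v*np.sin(a))/1e3,0,-.005-(u*np.sin(a)+v*np.cos(a))/1e3])+s["tcp_pos"]; n.append(proj(c,p)[1].round())
    print(th,"rows cap",min(n),max(n))
E
python3 tilt.py w3; python3 tilt.py w2
```

```text
[([295, 180, 49, 50, 2127], [319.0, 204.2])]
0 rows cap 159.0 205.0
15 rows cap 159.0 218.0
30 rows cap 166.0 235.0
45 rows cap 182.0 255.0
60 rows cap 208.0 275.0
75 rows cap 236.0 310.0
90 rows cap 257.0 337.0
[([296, 179, 47, 44, 1870], [319.0, 200.4])]
0 rows cap 159.0 205.0
15 rows cap 159.0 218.0
30 rows cap 166.0 235.0
45 rows cap 182.0 255.0
60 rows cap 208.0 275.0
75 rows cap 236.0 310.0
90 rows cap 257.0 337.0
```

move_arm --moves '[[[-0.002,0,-0.01,0],[-0.003,0,-0.01,0],[-0.004,0,-0.01,0],[-0.005,0,-0.01,0],[0,0,0,0],[0,0,0,0]]]'

```text
clock: 5.93
tcp_pos: [0.5131, -0.3409, 0.0497]
tool_rot: [0.0, 0.998, -0.068, 0.001]
wrist_force: [0.0, -0.2, -0.9]
grip_width: 0.0463
grip_force: 3.0
```

```bash
python3 look.py w4; python3 tilt.py w4
```

```text
5.9333 [ 0.5131 -0.3409  0.0497] yaw -7.75 tilt [ 1.e-03 -9.e-04 -1.e+00] 0.0463 [ 0.02 -0.22 -0.88]
[([294, 179, 51, 55, 2344], [318.9, 206.1])]
0 rows cap 159.0 205.0
15 rows cap 159.0 218.0
30 rows cap 166.0 235.0
45 rows cap 182.0 255.0
60 rows cap 208.0 275.0
75 rows cap 236.0 310.0
90 rows cap 257.0 337.0
```

The grip of 3 N lets it pivot (cap growing in view). Continue the arc.

move_arm --moves '[[[-0.0104,0,-0.0134,0],[-0.0104,0,-0.0134,0],[-0.0104,0,-0.0134,0],[-0.0104,0,-0.0134,0],[-0.0139,0,-0.0108,0],[-0.0139,0,-0.0108,0],[-0.0139,0,-0.0108,0],[-0.0139,0,-0.0108,0]]]'

```text
clock: 6.65
tcp_pos: [0.4738, -0.3353, 0.0883]
tool_rot: [0.0, 0.998, -0.068, 0.0]
wrist_force: [0.3, -0.8, -2.4]
grip_width: 0.0457
grip_force: 3.0
```

```bash
sed -i 's/((35,14),(55,14),(35,-14),(55,-14))/((25,14),(45,14),(25,-14),(45,-14))/' tilt.py; python3 look.py w5; python3 tilt.py w5
```

```text
6.65 [ 0.4738 -0.3353  0.0883] yaw -7.75 tilt [ 1.e-04 -4.e-04 -1.e+00] 0.0457 [ 0.35 -0.79 -2.37]
[([292, 189, 55, 62, 2730], [319.0, 218.8])]
0 rows cap 176.0 222.0
15 rows cap 175.0 233.0
30 rows cap 181.0 247.0
45 rows cap 193.0 261.0
60 rows cap 213.0 275.0
75 rows cap 233.0 301.0
90 rows cap 248.0 322.0
```

At 3 N it sticks near 35° (friction on the flat pads). I'll lay it back and take it by the cap, where the gravity arm is nearly twice as long.

move_arm --moves '[[[0.0139,0,0.0108,0],[0.0139,0,0.0108,0],[0.0139,0,0.0108,0],[0.0139,0,0.0108,0],[0.0104,0,0.0134,0],[0.0104,0,0.0134,0],[0.0104,0,0.0134,0],[0.0104,0,0.0134,0]]]'

```text
clock: 7.37
tcp_pos: [0.5129, -0.3403, 0.0477]
tool_rot: [-0.0, 0.998, -0.067, -0.001]
wrist_force: [-0.9, -0.3, -1.5]
grip_width: 0.0458
grip_force: 3.0
```

move_arm --moves '[[[0.0026,0,0.0126,0],[0.0026,0,0.0126,0],[0.0026,0,0.0126,0],[0.0026,0,0.0126,0],[0.0026,0,0.0126,0],[0.0026,0,0.0116,0],[0,0,0,0],[0,0,0,0]]]'

```text
clock: 8.03
tcp_pos: [0.5191, -0.3414, 0.0188]
tool_rot: [-0.0, 0.998, -0.068, -0.0]
wrist_force: [1.1, -0.4, -1.4]
grip_width: 0.046
grip_force: 3.0
```

```bash
python3 look.py w6; python3 tilt.py w6
```

```text
8.0333 [ 0.5191 -0.3414  0.0188] yaw -7.74 tilt [-1.e-04  1.e-04 -1.e+00] 0.046 [ 1.13 -0.42 -1.44]
[([296, 179, 48, 44, 1897], [319.0, 200.5])]
0 rows cap 176.0 222.0
15 rows cap 175.0 233.0
30 rows cap 181.0 247.0
45 rows cap 193.0 261.0
60 rows cap 213.0 275.0
75 rows cap 233.0 301.0
90 rows cap 248.0 322.0
```

move_arm --moves '[[[0,0,0,0],[0,0,0,0],[0,0,0,0],[0,0,0,0],[0.0219,0,0,0],[0.0219,0,0,0],[0.0219,0,0,0],[0.0219,0,0,0],[0,0,0,0]]]' --grip 0

```text
clock: 8.83
tcp_pos: [0.556, -0.3464, 0.0192]
tool_rot: [0.0, 0.998, -0.067, 0.001]
wrist_force: [-1.0, 0.0, 1.0]
grip_width: 0.0935
grip_force: 0.0
```

move_arm --moves '[[[0,0,0,0],[0,0,0,0],[0,0,0,0],[0,0,0,0],[0,0,0,0],[0,0,0,0],[0,0,0,0],[0,0,0,0],[0,0,0,0],[0,0,0,0]]]' --grip 1 --force 4

```text
clock: 9.67
tcp_pos: [0.5538, -0.3462, 0.0192]
tool_rot: [0.0, 0.998, -0.068, 0.0]
wrist_force: [0.2, -0.1, 1.1]
grip_width: 0.0308
grip_force: 0.0
```

move_arm --moves '[[[0,0,0,0],[0,0,0,0],[0,0,0,0],[-0.007,0,-0.0224,0],[-0.007,0,-0.0224,0],[-0.007,0,-0.0224,0],[-0.007,0,-0.0224,0]]]'

```text
clock: 10.25
tcp_pos: [0.5424, -0.3447, 0.0563]
tool_rot: [0.0, 0.998, -0.068, 0.0]
wrist_force: [-0.1, 0.2, -1.1]
grip_width: 0.0278
grip_force: 4.0
```

move_arm --moves '[[[-0.0124,0,-0.0195,0],[-0.0124,0,-0.0195,0],[-0.0124,0,-0.0195,0],[-0.0124,0,-0.0195,0],[-0.0171,0,-0.0157,0],[-0.0171,0,-0.0157,0],[-0.0171,0,-0.0157,0],[-0.0171,0,-0.0157,0]]]'

```text
clock: 10.92
tcp_pos: [0.495, -0.3381, 0.1116]
tool_rot: [-0.0, 0.998, -0.068, -0.0]
wrist_force: [0.1, 0.3, -1.7]
grip_width: 0.0281
grip_force: 4.7
```

```bash
sed -i 's/((25,14),(45,14),(25,-14),(45,-14))/((-10,14),(10,14),(-10,-14),(10,-14))/' tilt.py; python3 look.py w7; python3 tilt.py w7
python3 - <<'E'
from h import *
a=cv2.imread("pics/w7.png"); s=get_image("scene")["img"][:,:,::-1]; b=cv2.resize(s[90:210,210:350],None,fx=2.857,fy=2.857)[:340,:400]
cv2.imwrite("pics/c4.png",np.hstack([cv2.resize(a,(400,340)),np.pad(b,((0,340-b.shape[0]),(0,0),(0,0)))]))
E
```

```text
10.9167 [ 0.495  -0.3381  0.1116] yaw -7.75 tilt [-7.e-04  3.e-04 -1.e+00] 0.0281 [ 0.1   0.27 -1.75]
[([297, 233, 45, 47, 1602], [319.2, 255.8])]
0 rows cap 229.0 280.0
15 rows cap 225.0 281.0
30 rows cap 223.0 281.0
45 rows cap 223.0 279.0
60 rows cap 225.0 275.0
75 rows cap 226.0 279.0
90 rows cap 223.0 281.0
```

View pics/c4.png

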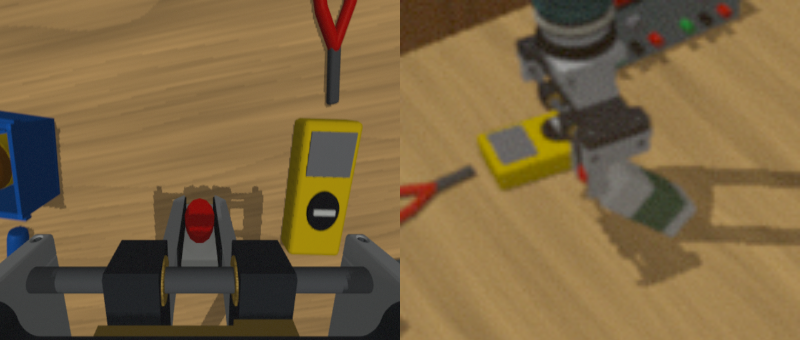

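Cap at (200,220) and the scene panel shows the bottle tipped about 45° with its base edge on the bench: it follows the arc. Continue.

move_arm --moves '[[[-0.0206,0,-0.0107,0],[-0.0206,0,-0.0107,0],[-0.0206,0,-0.0107,0],[-0.0206,0,-0.0107,0],[-0.0226,0,-0.0051,0],[-0.0226,0,-0.0051,0],[-0.0226,0,-0.0051,0],[-0.0226,0,-0.0051,0]]]'

```text
clock: 11.68
tcp_pos: [0.4259, -0.3289, 0.1374]
tool_rot: [0.0, 0.998, -0.068, -0.001]
wrist_force: [-1.0, -0.3, 2.1]
grip_width: 0.0266
grip_force: 3.2
```

move_arm --moves '[[[-0.0229,0,0.001,0],[-0.0229,0,0.001,0],[-0.0229,0,0.001,0],[-0.0229,0,0.001,0],[0,0,0,0],[0,0,0,0]]]'

```text
clock: 12.18
tcp_pos: [0.3922, -0.3252, 0.1393]
tool_rot: [0.002, 0.998, -0.068, 0.003]
wrist_force: [2.4, 0.5, 14.6]
grip_width: 0.0261
grip_force: 7.7
```

```bash
python3 look.py w8
python3 - <<'E'
from h import *
a=cv2.imread("pics/w8.png"); s=get_image("scene")["img"][:,:,::-1]; b=cv2.resize(s[90:210,210:350],None,fx=2.857,fy=2.857)[:340,:400]
cv2.imwrite("pics/c5.png",np.hstack([cv2.resize(a,(400,340)),np.pad(b,((0,340-b.shape[0]),(0,0),(0,0)))]))
E
```

```text
12.1833 [ 0.3922 -0.3252  0.1393] yaw -7.78 tilt [ 0.0063 -0.0049 -1.    ] 0.0261 [ 2.4   0.54 14.63]
```

View pics/c5.png

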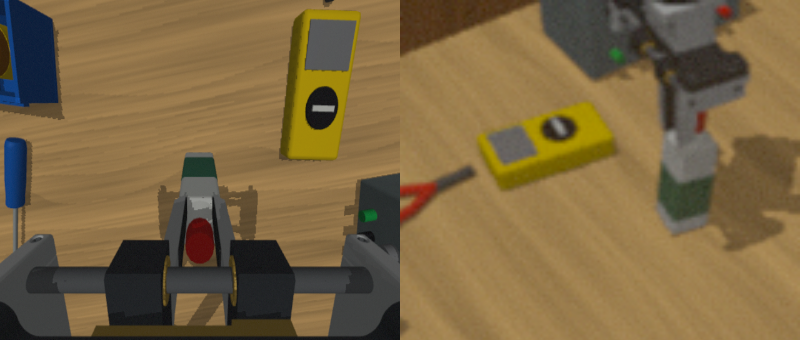

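```bash
cat > up.py <<'E'
from h import *
import sys
z=np.load(sys.argv[1]+".npy",allow_pickle=True).item(); s=z["s"]; c=cam(z["d"],s); im=z["d"]["img"]
m,l,b=blobs(im,[50,60,40],[90,255,180],300)
for i,t,e in b:
    if abs(e[0]-320)<50: print("green",t.tolist(),e.round(1))
col=cv2.cvtColor(im[:,310:330].mean(1,keepdims=True).astype(np.uint8),cv2.COLOR_RGB2HSV)[:,0]
print([(r,col[r].tolist()) for r in range(150,300,5)])
q=s["tool_rot"]; W=Ro.from_quat([q[1],q[2],q[3],q[0]]).as_matrix()
P=lambda x,y,h: proj(c,W@np.array([x,y,-.005-h])+s["tcp_pos"]).round(0)
for off in(-.01,-.005,0,.005,.01):
    print(off,"front base",P(off+.023,0,-.14),"label",P(off+.023,0,-.115),P(off+.023,0,-.065),"shoulder",P(off+.023,0,-.022),"captop",P(off+.014,0,.01),P(off-.014,0,.01))
E
python3 up.py w8
```

```text
green [291, 185, 56, 25, 1156] [318.3 196.5]
[(150, [18, 128, 152]), (155, [18, 128, 151]), (160, [18, 130, 159]), (165, [18, 127, 154]), (170, [18, 128, 155]), (175, [18, 127, 150]), (180, [30, 12, 103]), (185, [71, 69, 63]), (190, [76, 118, 54]), (195, [75, 121, 55]), (200, [74, 118, 56]), (205, [76, 114, 56]), (210, [40, 7, 104]), (215, [40, 7, 104]), (220, [40, 7, 104]), (225, [45, 10, 105]), (230, [38, 10, 107]), (235, [38, 7, 150]), (240, [38, 7, 141]), (245, [45, 8, 129]), (250, [40, 8, 96]), (255, [30, 8, 94]), (260, [0, 215, 77]), (265, [1, 223, 88]), (270, [0, 214, 74]), (275, [1, 220, 87]), (280, [1, 221, 89]), (285, [0, 218, 89]), (290, [0, 217, 88]), (295, [1, 221, 89])]
-0.01 front base [320. 183.] label [320. 189.] [321. 203.] shoulder [321. 222.] captop [321. 257.] [321. 300.]
-0.005 front base [320. 178.] label [320. 184.] [321. 197.] shoulder [321. 215.] captop [321. 248.] [321. 292.]
0 front base [320. 174.] label [320. 178.] [321. 191.] shoulder [321. 207.] captop [321. 240.] [321. 285.]
0.005 front base [320. 169.] label [320. 173.] [321. 185.] shoulder [321. 200.] captop [321. 232.] [321. 277.]
0.01 front base [320. 164.] label [320. 168.] [321. 179.] shoulder [321. 193.] captop [321. 223.] [321. 269.]
```

The bottle stands nearly upright (base front at row 178, cap at (320,280)), a few mm behind the pads. Relieve the press, release so it settles flat, and regrip on the body.

move_arm --moves '[[[0,0,-0.002,0],[0,0,-0.002,0],[0,0,-0.001,0],[0,0,0,0]]]'

```text
clock: 12.62
tcp_pos: [0.3916, -0.3247, 0.1395]
tool_rot: [0.001, 0.998, -0.068, 0.002]
wrist_force: [1.4, 0.7, 10.1]
grip_width: 0.0259
grip_force: 6.3
```

move_arm --moves '[[[0,0,0,0],[0,0,0,0],[0,0,0,0],[0,0,0,0],[0,0,0,0],[0,0,0,0]]]' --grip 0

```text
clock: 13.12
tcp_pos: [0.3905, -0.3235, 0.136]
tool_rot: [-0.001, 0.998, -0.068, -0.001]
wrist_force: [-0.2, 0.1, -1.0]
grip_width: 0.0629
grip_force: 0.0
```

```bash
python3 look.py w9; python3 up.py w9
```

```text
13.1167 [ 0.3905 -0.3235  0.136 ] yaw -7.75 tilt [-0.002   0.0015 -1.    ] 0.0629 [-0.19  0.06 -0.99]
green [304, 173, 56, 31, 880] [332.1 187.4]
[(150, [18, 127, 150]), (155, [17, 127, 162]), (160, [18, 127, 156]), (165, [18, 127, 162]), (170, [19, 72, 121]), (175, [73, 60, 68]), (180, [75, 113, 54]), (185, [74, 116, 55]), (190, [75, 107, 57]), (195, [60, 11, 92]), (200, [38, 10, 102]), (205, [38, 10, 102]), (210, [40, 7, 106]), (215, [38, 8, 135]), (220, [42, 8, 153]), (225, [38, 7, 143]), (230, [42, 9, 142]), (235, [38, 7, 141]), (240, [13, 18, 129]), (245, [1, 143, 98]), (250, [1, 215, 83]), (255, [1, 213, 79]), (260, [0, 217, 87]), (265, [1, 223, 97]), (270, [0, 223, 97]), (275, [1, 221, 91]), (280, [1, 221, 90]), (285, [1, 221, 90]), (290, [2, 207, 91]), (295, [12, 150, 97])]
-0.01 front base [320. 183.] label [320. 189.] [321. 203.] shoulder [321. 222.] captop [321. 257.] [321. 300.]
-0.005 front base [320. 178.] label [320. 184.] [321. 197.] shoulder [321. 215.] captop [321. 248.] [321. 292.]
0 front base [320. 173.] label [320. 178.] [321. 191.] shoulder [321. 207.] captop [321. 240.] [321. 285.]
0.005 front base [320. 169.] label [320. 173.] [321. 185.] shoulder [321. 200.] captop [321. 232.] [321. 277.]
0.01 front base [320. 164.] label [320. 168.] [321. 179.] shoulder [321. 193.] captop [321. 223.] [321. 269.]
```

```bash
cat > sil.py <<'E'
from h import *
import sys
z=np.load(sys.argv[1]+".npy",allow_pickle=True).item(); s=z["s"]; c=cam(z["d"],s); im=z["d"]["img"]
for k,lo,hi in(("g",[50,60,40],[90,255,180]),("r",[0,150,60],[6,255,255])):
    m,l,b=blobs(im,lo,hi,300)
    for i,t,e in b:
        if abs(e[0]-320)<60 and t[1]>100:
            print(k,t.tolist(),e.round(1))
            for r in range(t[1],t[1]+t[3],4):
                x=np.where(l[r]==i)[0]; print(r,x.min(),x.max(),end="; ")
            print()
            if k=="r": cz=float(sys.argv[2]); print("cap ctr world",onz(c,e,cz).round(4))
q=s["tool_rot"]; W=Ro.from_quat([q[1],q[2],q[3],q[0]]).as_matrix(); print(W[:2,:2].round(3).tolist(), s["tcp_pos"].round(4))
print(im[150:300:6,280:380:6].sum(2).tolist() if len(sys.argv)>3 else "")
E
python3 sil.py w9 0.148
```

```text
g [304, 173, 56, 31, 880] [332.1 187.4]
173 312 314; 177 309 328; 181 308 342; 185 307 353; 189 306 355; 193 305 356; 197 338 357; 201 351 359; 
r [303, 244, 47, 50, 1734] [325.9 269. ]
244 321 331; 248 312 339; 252 308 343; 256 307 345; 260 305 345; 264 305 346; 268 304 348; 272 304 347; 276 303 348; 280 305 348; 284 307 346; 288 311 342; 292 318 335; 
cap ctr world [ 0.3847 -0.3255  0.148 ]
[[0.991, -0.135], [-0.135, -0.991]] [ 0.3905 -0.3235  0.136 ]
```

Run:
```python
from h import *
z=np.load("w9.npy",allow_pickle=True).item(); c=cam(z["d"],z["s"])
m,l,b=blobs(z["d"]["img"],[50,60,40],[90,255,180],300)
i=[i for i,t,e in b if abs(e[0]-332)<20][0]
for sel,h in(("min",.023),("max",.079)):
    P=[]
    for x in range(316,352,3):
        y=np.where(l[:,x]==i)[0]; P.append(onz(c,(x,getattr(y,sel)()),h)[:2])
    P=np.array(P); k=np.polyfit(P[:,1],P[:,0],1); print(sel,P[[0,-1]].round(4).tolist(),"angle of face",np.degrees(np.arctan(k[0])))
m,l,b=blobs(z["d"]["img"],[0,150,60],[6,255,255],300)
i=[i for i,t,e in b if abs(e[0]-326)<20][0]
p=np.argwhere(l==i)[:,::-1]; # rear (lower rows) boundary belongs to the top disk
lo=[(x,p[p[:,0]==x,1].max()) for x in range(308,345,2)]
Q=np.array([onz(c,u,.15)[:2] for u in lo]); A=np.c_[2*Q,np.ones(len(Q))]; s=np.linalg.lstsq(A,(Q**2).sum(1),rcond=None)[0]; print("cap circle",s[:2],np.sqrt(s[2]+s[0]**2+s[1]**2))
```

```text
min [[0.4172, -0.3229], [0.4042, -0.3533]] angle of face 23.53186966063428
max [[0.4146, -0.3231], [0.4039, -0.3478]] angle of face 23.265107301350074
cap circle [ 0.38398917 -0.32587373] 0.013924382580455653
```

move_arm --moves '[[[0,0,0,0],[0,0,0,0],[0,0,0,0],[0,0,0,0],[-0.0125,0.0093,0,0],[0,0,0,0.029],[0,0,0,0.029],[0,0,0,0.029],[0,0,0,0]]]'

```text
clock: 13.92
tcp_pos: [0.3853, -0.3273, 0.1371]
tool_rot: [0.0, 0.979, -0.204, -0.0]
wrist_force: [-0.3, -0.2, -0.4]
grip_width: 0.0937
grip_force: 0.0
```

move_arm --moves '[[[0,0,0.018,0],[0,0,0.018,0],[0,0,0.018,0],[0,0,0.018,0],[0,0,0.018,0],[0,0,0,0]]]'

```text
clock: 14.42
tcp_pos: [0.3847, -0.326, 0.0985]
tool_rot: [-0.001, 0.979, -0.203, -0.002]
wrist_force: [1.2, -0.1, 0.4]
grip_width: 0.0939
grip_force: 0.0
```

move_arm --moves '[[[0,0,0,0],[0,0,0,0],[0,0,0,0],[0,0,0,0],[0,0,0,0],[0,0,0,0],[0,0,0,0],[0,0,0,0],[0,0,0,0]]]' --grip 1 --force 25

```text
clock: 15.17
tcp_pos: [0.3857, -0.3272, 0.1012]
tool_rot: [0.0, 0.979, -0.203, 0.0]
wrist_force: [0.0, -0.9, 1.2]
grip_width: 0.046
grip_force: 24.9
```

```bash
python3 look.py w10; python3 sil.py w10 .148
```

```text
15.1667 [ 0.3857 -0.3272  0.1012] yaw -23.41 tilt [ 0.e+00 -5.e-04 -1.e+00] 0.046 [ 0.01 -0.93  1.16]
g [287, 177, 66, 19, 924] [319.9 185.9]
177 303 303; 181 294 346; 185 292 348; 189 290 350; 193 288 351; 
r [289, 240, 60, 69, 3088] [318.2 275.3]
240 318 318; 244 305 332; 248 301 337; 252 296 341; 256 295 343; 260 294 344; 264 292 345; 268 291 346; 272 290 347; 276 290 347; 280 289 347; 284 289 347; 288 290 346; 292 291 346; 296 294 343; 300 297 340; 304 302 336; 308 310 327; 
cap ctr world [ 0.3959 -0.3299  0.148 ]
[[0.918, -0.397], [-0.397, -0.918]] [ 0.3857 -0.3272  0.1012]
```

move_arm --moves '[[[0,0,-0.02,0],[0,0,-0.04,0],[0,0,-0.05,0],[0,0,-0.05,0],[0,0,-0.05,0],[0,0,-0.05,0],[0,0,-0.05,0],[0,0,-0.05,0],[0,0,-0.04,0],[0,0,-0.02,0]]]'

```text
clock: 16.05
tcp_pos: [0.3862, -0.3274, 0.2718]
tool_rot: [0.001, 0.979, -0.203, 0.001]
wrist_force: [0.1, 0.3, -2.1]
grip_width: 0.0452
grip_force: 24.9
```

move_arm --moves '[[[-0.0271,-0.0894,0,0],[-0.0271,-0.0894,0,0],[-0.0271,-0.0894,0,0],[-0.0271,-0.0894,0,0],[-0.0271,-0.0894,0,0],[-0.0271,-0.0894,0,0],[-0.0271,-0.0894,0,0],[-0.0271,-0.0894,0,0],[0,0,0,-0.0265],[0,0,0,-0.0265]]]'

```text
clock: 16.88
tcp_pos: [0.4194, -0.0275, 0.2685]
tool_rot: [-0.0, 0.993, -0.116, -0.001]
wrist_force: [-0.1, -0.4, -2.1]
grip_width: 0.0459
grip_force: 24.9
```

move_arm --moves '[[[0,0,0,0],[0,0,0,0],[0,0,0,0]]]'

```text
clock: 17.13
tcp_pos: [0.4196, -0.0303, 0.2686]
tool_rot: [0.0, 0.993, -0.122, -0.0]
wrist_force: [-0.4, 0.2, -2.8]
grip_width: 0.0459
grip_force: 24.9
```

```bash
python3 look.py w11; python3 sil.py w11 .3
```

```text
17.1333 [ 0.4196 -0.0303  0.2686] yaw -14.01 tilt [-8.e-04  1.e-04 -1.e+00] 0.0459 [-0.39  0.19 -2.82]
g [287, 177, 66, 19, 923] [319.9 185.9]
177 306 312; 181 294 346; 185 292 348; 189 290 349; 193 288 351; 
g [304, 345, 84, 38, 1648] [349.9 366.6]
345 356 356; 349 337 379; 353 330 380; 357 324 381; 361 317 380; 365 314 380; 369 310 384; 373 307 385; 377 306 386; 381 304 387; 
r [289, 240, 60, 70, 3140] [318.2 275. ]
240 318 319; 244 305 331; 248 300 337; 252 296 341; 256 295 343; 260 293 344; 264 291 345; 268 291 346; 272 290 347; 276 289 347; 280 289 348; 284 289 347; 288 290 346; 292 291 346; 296 294 343; 300 297 339; 304 302 335; 308 310 326; 
cap ctr world [ 0.4217 -0.0291  0.3   ]
[[0.97, -0.242], [-0.242, -0.97]] [ 0.4196 -0.0303  0.2686]
```

View pics/w11.png

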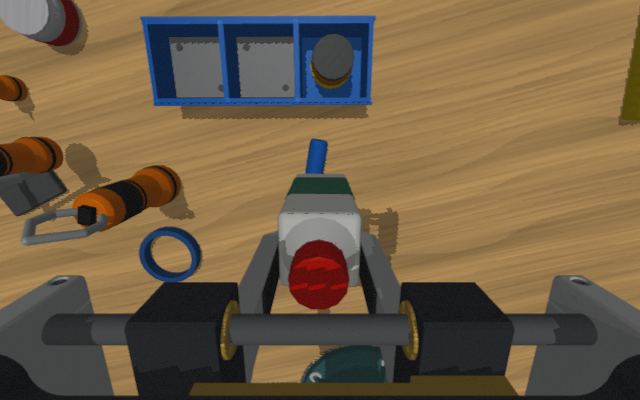

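The wrist picture shows the crate corners near (142,18), (376,16), (372,104), (155,104); the empty cells are at (195,65) and (262,65), jar at (333,60) in the -y end cell; the held bottle is straight.

Run:
```python
from h import *
z=np.load("w11.npy",allow_pickle=True).item(); c=cam(z["d"],z["s"]); im=z["d"]["img"]
m,l,b=blobs(im,[105,120,60],[125,255,255],1000)
i,t,e=[x for x in b if x[2][1]<130][0]; print(t)
q=cv2.convexHull(np.argwhere(l==i)[:,::-1].astype(np.int32)); 
q=np.array(cv2.approxPolyN(q,4)).reshape(-1,2).astype(float); P=np.array([onz(c,p,.065)[:2] for p in q]); print(q.tolist(),P.round(4).tolist(),P.mean(0),[np.linalg.norm(P[k]-P[k-1]).round(4) for k in range(4)])
# grey plates: 72 mm square -> height; and bright rim at cell rows
g=cv2.inRange(cv2.cvtColor(im,cv2.COLOR_RGB2HSV),np.array([0,0,70]),np.array([180,60,200])); g=cv2.morphologyEx(g,cv2.MORPH_CLOSE,np.ones((9,9)))
n,l2,st,ce=cv2.connectedComponentsWithStats(g)
for k in range(1,n):
    if st[k][4]>800 and 20<ce[k][1]<110 and 140<ce[k][0]<310:
        print("plate",st[k].tolist(),ce[k].round(1)); x0,y0,w,h,_=st[k]
        for zz in(.010,.022,.034,.046):
            A,B=onz(c,(x0,y0+h/2),zz),onz(c,(x0+w,y0+h/2),zz); C=onz(c,(x0+w/2,y0+h),zz); print(zz,np.linalg.norm(A-B).round(4),((A+B)/2)[:2].round(4),C[:2].round(3))
# rim profile along row 60 mid
print(l[60,135:380].astype(bool).astype(int).tolist().__str__().replace(", ","")) 
for r in (19,21,101): print(r,[im[r,k].tolist() for k in (222,226,260,297)])
```

```text
[  141    16   234    90 11421]
[[371.0, 104.0], [154.0, 105.0], [141.0, 16.0], [374.0, 16.0]] [[0.4957, -0.112], [0.5573, 0.1394], [0.6481, 0.1166], [0.5858, -0.1332]] [0.57173166 0.00270043] [np.float64(0.0925), np.float64(0.2588), np.float64(0.0936), np.float64(0.2575)]
plate [237, 39, 110, 67, 3543] [266.9  73.9]
0.01 0.1465 [ 0.5601 -0.0271] [ 0.519 -0.016]
0.022 0.1424 [ 0.5584 -0.0277] [ 0.519 -0.017]
0.034 0.1382 [ 0.5566 -0.0283] [ 0.518 -0.018]
0.046 0.1341 [ 0.5548 -0.0289] [ 0.517 -0.019]
plate [170, 42, 53, 56, 2671] [196.7  69.4]
0.01 0.0704 [0.5938 0.0952] [0.561 0.108]
0.022 0.0684 [0.5911 0.0911] [0.559 0.103]
0.034 0.0665 [0.5884 0.0871] [0.557 0.099]
0.046 0.0645 [0.5857 0.083 ] [0.555 0.094]
[00000000000000111111111111111111111100000000000000000000000000000000000000000000000000111111111111111110000000000000000000000000000000000000000000000000000000011111111111111110000000000000000000000000000000000000000000111111111111111111100000000]
19 [[39, 86, 155], [42, 89, 156], [49, 93, 160], [51, 97, 166]]
21 [[48, 95, 165], [42, 87, 155], [48, 94, 160], [54, 101, 169]]
101 [[34, 81, 149], [41, 94, 170], [40, 86, 154], [45, 92, 161]]
```

move_arm --moves '[[[0.0705,-0.0342,0,0],[0.0705,-0.0342,0,0],[0.0705,-0.0342,0,0],[0.0705,-0.0342,0,0],[0.0705,-0.0342,0,0],[0,0,0,0],[0,0,0.04,0],[0,0,0.05,0],[0,0,0.05,0],[0,0,0.04,0]]]'

```text
clock: 18.02
tcp_pos: [0.5723, 0.0018, 0.1951]
tool_rot: [0.0, 0.993, -0.122, -0.001]
wrist_force: [-0.4, -1.0, -1.1]
grip_width: 0.0457
grip_force: 25.0
```

```bash
python3 look.py w12
python3 - <<'E'
from h import *
z=np.load("w12.npy",allow_pickle=True).item(); c=cam(z["d"],z["s"]); im=z["d"]["img"]
for P,n in(((.573,.002),"ctr"),):
    R=np.array([[.971,.238],[-.238,.971]])
    for a,b in((.044,0),(.044,.129),(.044,-.129),(.044,.042),(.044,-.042),(.039,.042),(.039,-.042)):
        print((a,b),proj(c,[*(np.array(P)+R@np.array([a,b])),.065]).round(1))
m,l,b=blobs(im,[105,120,60],[125,255,255],300)
print([(t.tolist(),e.round(0).tolist()) for i,t,e in b])
mm=m>0
for cc in (200,250,300,350,400,440): print(cc,np.where(mm[:,cc])[0][[0,-1]] if mm[:,cc].any() else 0, (np.where(np.diff(mm[:260,cc].astype(int)))[0]).tolist())
E
```

```text
18.0167 [0.5723 0.0018 0.1951] yaw -14.0 tilt [-2.3e-03  1.0e-04 -1.0e+00] 0.0457 [-0.35 -0.95 -1.08]
(0.044, 0) [319.6 152.6]
(0.044, 0.129) [190.4 153.2]
(0.044, -0.129) [448.8 152.1]
(0.044, 0.042) [277.5 152.8]
(0.044, -0.042) [361.6 152.4]
(0.039, 0.042) [277.7 157.8]
(0.039, -0.042) [361.5 157.4]
[([190, 148, 259, 89, 9903], [323.0, 187.0]), ([352, 278, 16, 36, 340], [359.0, 300.0])]
200 [151 222] [150, 222]
250 [149 236] [148, 158, 216, 236]
300 [148 158] [147, 158]
350 [148 188] [147, 159, 171, 188]
400 [148 236] [147, 166, 223, 236]
440 [150 207] [149, 207]
```

View pics/w12.png

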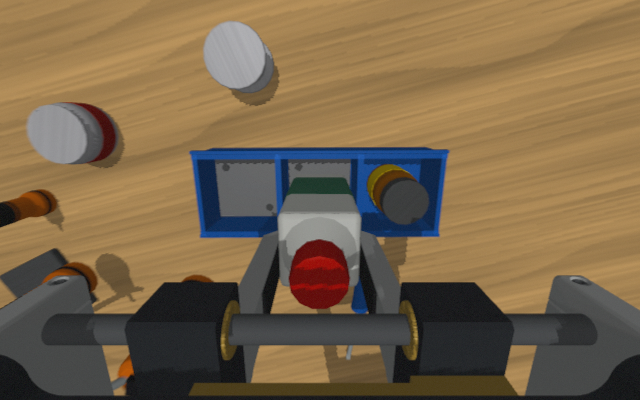

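The bottle is centred over the middle cell (crate edges at columns 190 and 449, far rim inner edge row 158, as predicted). Lowering to feel for the floor.

move_arm --moves '[[[0,0,0.03,0],[0,0,0.03,0],[0,0,0.025,0],[0,0,0.01,0],[0,0,0,0],[0,0,0,0]]]'

```text
clock: 18.57
tcp_pos: [0.5732, 0.0025, 0.1592]
tool_rot: [0.0, 0.993, -0.121, 0.0]
wrist_force: [-0.0, -0.2, -1.6]
grip_width: 0.0459
grip_force: 25.0
```

move_arm --moves '[[[0,0,0.005,0],[0,0,0.005,0],[0,0,0.005,0],[0,0,0,0]]]'

```text
clock: 18.9
tcp_pos: [0.573, 0.0026, 0.1528]
tool_rot: [0.0, 0.993, -0.121, -0.0]
wrist_force: [0.1, -0.3, -2.7]
grip_width: 0.0459
grip_force: 25.0
```

move_arm --moves '[[[0,0,0.005,0],[0,0,0.005,0],[0,0,0.005,0],[0,0,0,0]]]'

```text
clock: 19.23
tcp_pos: [0.5727, 0.0026, 0.1463]
tool_rot: [0.0, 0.993, -0.121, -0.001]
wrist_force: [0.3, 0.1, -2.1]
grip_width: 0.0458
grip_force: 25.0
```

move_arm --moves '[[[0,0,0.005,0],[0,0,0.005,0],[0,0,0,0]]]'

```text
clock: 19.48
tcp_pos: [0.5728, 0.0026, 0.1424]
tool_rot: [0.0, 0.993, -0.121, -0.0]
wrist_force: [0.0, -0.1, -2.6]
grip_width: 0.0458
grip_force: 25.0
```

move_arm --moves '[[[0,0,0.005,0],[0,0,0.005,0],[0,0,0.005,0],[0,0,0,0]]]'

```text
clock: 19.82
tcp_pos: [0.5728, 0.0026, 0.1363]
tool_rot: [0.0, 0.993, -0.121, -0.001]
wrist_force: [0.5, 1.1, -2.9]
grip_width: 0.046
grip_force: 25.0
```

move_arm --moves '[[[0,0,0.005,0],[0,0,0.005,0],[0,0,0.005,0],[0,0,0,0]]]'

```text
clock: 20.15
tcp_pos: [0.5728, 0.0026, 0.1303]
tool_rot: [0.0, 0.993, -0.121, -0.001]
wrist_force: [0.2, -0.3, -0.9]
grip_width: 0.0458
grip_force: 25.0
```

move_arm --moves '[[[0,0,0,0],[0,0,0.004,0],[0,0,0,0]]]'

```text
clock: 20.4
tcp_pos: [0.573, 0.0026, 0.1292]
tool_rot: [0.0, 0.993, -0.121, -0.0]
wrist_force: [-0.6, -0.1, -2.0]
grip_width: 0.046
grip_force: 25.0
```

move_arm --moves '[[[0,0,0.004,0],[0,0,0.004,0],[0,0,0.004,0],[0,0,0,0]]]'

```text
clock: 20.73
tcp_pos: [0.573, 0.0026, 0.1242]
tool_rot: [0.0, 0.993, -0.121, -0.0]
wrist_force: [0.4, -0.1, -1.0]
grip_width: 0.0457
grip_force: 25.0
```

move_arm --moves '[[[0,0,0.004,0],[0,0,0.004,0],[0,0,0.004,0],[0,0,0,0]]]'

```text
clock: 21.07
tcp_pos: [0.5733, 0.0025, 0.1211]
tool_rot: [0.0, 0.993, -0.121, 0.001]
wrist_force: [-2.5, 0.5, 6.3]
grip_width: 0.0459
grip_force: 25.0
```

Floor felt. Ease off before releasing.

move_arm --moves '[[[0,0,-0.003,0],[0,0,-0.003,0],[0,0,0,0],[0,0,0,0]]]'

```text
clock: 21.4
tcp_pos: [0.5732, 0.0025, 0.1223]
tool_rot: [0.0, 0.993, -0.121, 0.0]
wrist_force: [-1.6, -1.2, 3.5]
grip_width: 0.046
grip_force: 25.0
```

move_arm --moves '[[[0,0,-0.004,0],[0,0,0,0],[0,0,0,0]]]'

```text
clock: 21.65
tcp_pos: [0.5732, 0.0025, 0.1234]
tool_rot: [0.0, 0.993, -0.121, 0.0]
wrist_force: [-0.9, 0.3, 1.0]
grip_width: 0.0459
grip_force: 25.0
```

move_arm --moves '[[[0,0,0,0],[0,0,0,0],[0,0,0,0],[0,0,0,0],[0,0,0,0],[0,0,0,0],[0,0,0,0],[0,0,0,0],[0,0,0,0]]]' --grip 0

```text
clock: 22.4
tcp_pos: [0.5731, 0.0025, 0.1238]
tool_rot: [0.0, 0.993, -0.121, 0.0]
wrist_force: [-0.4, 0.4, 0.3]
grip_width: 0.094
grip_force: 0.0
```

move_arm --moves '[[[0,0,-0.02,0],[0,0,-0.04,0],[0,0,-0.07,0],[0,0,-0.07,0],[0,0,-0.07,0],[0,0,-0.07,0],[0,0,-0.05,0],[0,0,0,0],[0,0,0,0]]]'

```text
clock: 23.15
tcp_pos: [0.5737, 0.0025, 0.2815]
tool_rot: [-0.0, 0.993, -0.121, 0.002]
wrist_force: [0.1, 0.1, -0.4]
grip_width: 0.094
grip_force: 0.0
```

```bash
python3 look.py w13
python3 - <<'E'
from h import *
z=np.load("w13.npy",allow_pickle=True).item(); c=cam(z["d"],z["s"]); im=z["d"]["img"]
for k,lo,hi,zz in(("r",[0,150,60],[6,255,255],.171),):
    m,l,b=blobs(im,lo,hi,150)
    for i,t,e in b:
        p=np.argwhere(l==i)[:,::-1]; lo_=[(x,p[p[:,0]==x,1].max()) for x in range(t[0]+2,t[0]+t[2]-2)]
        Q=np.array([onz(c,u,zz)[:2] for u in lo_]); s=np.linalg.lstsq(np.c_[2*Q,np.ones(len(Q))],(Q**2).sum(1),rcond=None)[0]
        print(t.tolist(),e.round(0),"circle",s[:2].round(4),np.sqrt(s[2]+s[0]**2+s[1]**2).round(4))
sc=get_image("scene"); S=cam(sc)
m,l,b=blobs(sc["img"],[50,60,40],[90,255,180],60)
print([(t.tolist(),e.round(0).tolist()) for i,t,e in b if 250<e[0]<370 and e[1]>150])
print("pred base,cap scene", proj(S,[.573,.002,.022]).round(0),proj(S,[.573,.002,.172]).round(0))
# torch/stand from wrist: orange blobs
m,l,b=blobs(im,[5,150,60],[18,255,255],100); print([(t.tolist(),e.round(0).tolist()) for i,t,e in b])
E
```

```text
23.15 [0.5737 0.0025 0.2815] yaw -13.87 tilt [ 3.7e-03 -4.0e-04 -1.0e+00] 0.094 [ 0.11  0.08 -0.42]
[128, 108, 28, 46, 247] [147. 128.] circle [0.6794 0.1536] 0.0195
[306, 179, 28, 30, 637] [319. 194.] circle [0.58   0.0018] 0.0127
[]
pred base,cap scene [323. 261.] [324. 227.]
[([363, 162, 32, 30, 208], [373.0, 171.0]), ([70, 177, 35, 24, 483], [89.0, 188.0]), ([40, 190, 27, 20, 296], [55.0, 199.0]), ([114, 235, 26, 26, 152], [131.0, 244.0]), ([90, 240, 43, 36, 852], [115.0, 255.0])]
```

move_arm --moves '[[[-0.0331,-0.0895,-0.0167,0],[-0.0331,-0.0895,-0.0167,0],[-0.0331,-0.0895,-0.0167,0],[-0.0331,-0.0895,-0.0167,0],[-0.0331,-0.0895,-0.0167,0],[-0.0331,-0.0895,-0.0167,0],[-0.0331,-0.0895,-0.0167,0],[-0.0331,-0.0895,-0.0167,0]]]'

```text
clock: 23.92
tcp_pos: [0.5378, 0.3076, 0.3306]
tool_rot: [0.001, 0.993, -0.121, -0.002]
wrist_force: [-0.1, -1.1, 0.3]
grip_width: 0.0939
grip_force: 0.0
```

move_arm --moves '[[[0,0,0,-0.0385],[0,0,0,-0.0385],[0,0,0,-0.0385],[0,0,0,-0.0385],[0,0,0,-0.0385],[0,0,0,-0.0385],[0,0,0,-0.0385],[0,0,0,-0.0385],[0,0,0,-0.0385],[0,0,0,-0.0385]]]'

```text
clock: 24.75
tcp_pos: [0.5384, 0.3058, 0.3301]
tool_rot: [-0.0, 0.884, 0.468, -0.003]
wrist_force: [0.2, -0.3, -0.2]
grip_width: 0.0941
grip_force: 0.0
```

move_arm --moves '[[[0,0,0,-0.0385],[0,0,0,-0.0385],[0,0,0,-0.0385],[0,0,0,-0.0385],[0,0,0,-0.0385],[0,0,0,-0.0385],[0,0,0,0],[0,0,0,0]]]'

```text
clock: 25.42
tcp_pos: [0.5385, 0.3058, 0.3309]
tool_rot: [-0.001, 0.664, 0.748, -0.002]
wrist_force: [1.0, -0.3, -0.2]
grip_width: 0.0938
grip_force: 0.0
```

```bash
python3 look.py w14
python3 - <<'E'
from h import *
z=np.load("w14.npy",allow_pickle=True).item(); c=cam(z["d"],z["s"]); im=z["d"]["img"]
m,l,b=blobs(im,[5,150,60],[18,255,255],60); print([(t.tolist(),e.round(0).tolist()) for i,t,e in b])
for n,P in (("hook",[.539,.306,.2]),("tip",[.542,.285,.216]),("ball",[.526,.397,.248]),("bodytop",[.539,.306,.16]),("lamp",[.539,.306,.05])): print(n,proj(c,P).round(0))
# coarse ascii: H,S,V map around predicted
h=cv2.cvtColor(im,cv2.COLOR_RGB2HSV)
x,y=proj(c,[.539,.306,.18]).astype(int); print(x,y)
for r in range(max(0,y-90),min(400,y+70),5):
    print(r,"".join("O" if (5<=p[0]<=16 and p[1]>150 and p[2]>70) else "g" if p[1]<60 and p[2]>=80 else "k" if p[2]<70 else "." for p in h[r,max(0,x-90):x+90:3]))
# bottle uprightness from scene
sc=get_image("scene"); cv2.imwrite("pics/s14.png",sc["img"][:,:,::-1]); S=cam(sc)
np.save("s14.npy",sc,allow_pickle=True)
for k,lo,hi in(("g",[50,60,40],[90,255,180]),("r",[0,150,60],[6,255,255])):
    m,l,b=blobs(sc["img"],lo,hi,15); print(k,[(t.tolist(),e.round(0).tolist()) for i,t,e in b if 270<e[0]<370 and 180<e[1]<290])
print(proj(S,[.573,.002,.022]).round(0),proj(S,[.573,.002,.162]).round(0))
E
```

```text
25.4167 [0.5385 0.3058 0.3309] yaw 96.84 tilt [-0.0035 -0.0017 -1.    ] 0.0938 [ 0.95 -0.33 -0.19]
[([371, 139, 29, 23, 330], [384.0, 149.0]), ([321, 157, 14, 35, 279], [327.0, 173.0]), ([305, 160, 10, 26, 157], [309.0, 174.0]), ([250, 202, 36, 35, 618], [270.0, 216.0]), ([247, 232, 25, 35, 498], [259.0, 247.0]), ([291, 362, 15, 16, 168], [298.0, 369.0])]
hook [320. 197.]
tip [320. 222.]
ball [317. 103.]
bodytop [320. 188.]
lamp [320. 171.]
320 192
102 ...................kkkkkkkkkkkk..k..........................
107 ...................kkkkkkkkkkkk.............................
112 ...................kkkkkkkkkg...............................
117 ....................kkkk..ggg...............................
122 ....................kkkkk..ggg..............................
127 ....................kkkkk.kggg..............................
132 ....................kkkkkkkggg.k............................
137 ....................kkkkkkkggg..............................
142 ...........................ggg..................OOOOOO......
147 ............................gg.................OOOkOOOOO..
[... 807 characters left out ...]
..........gg.....................k.ggggg
217 .......OOOOOOOOOOOk...........gg.......................ggggg
222 .......OkkkkkOOOOOO...........gg.......................ggggg
227 ......kkkkkkkkkOOO......................................gggg
232 ..gggkkOOOkkkkkkO.....................................k.gggg
237 ggg.kkOOOOOOOkk.......................................kk.ggg
242 gg.kkkOOO.OOOOk.......................................kkkkgg
247 g.kkkkkO...OOO........................................kkkkkg
252 .kkkkkkkg.OOOO........................................kkkkkk
257 kkkkkk.ggkOOO.........................................kkkkkk
g []
r [([315, 224, 11, 13, 105], [320.0, 229.0])]
[323. 261.] [324. 230.]
```

Torch head centred at column 320 (rows 157–187), loop legs at columns 302 and 338 level across the fingers, bar at column 319: the tool is centred over the hanging torch. Descend and take the loop's straight legs.

move_arm --moves '[[[0,0,0,-0.022],[0,0,0.045,0],[0,0,0.05,0],[0,0,0.05,0],[0,0,0.05,0],[0,0,0.05,0],[0,0,0.05,0],[0,0,0.05,0],[0,0,0.045,0],[0,0,0.022,0]]]'

```text
clock: 26.35
tcp_pos: [0.5375, 0.3053, 0.1648]
tool_rot: [-0.001, 0.637, 0.771, -0.002]
wrist_force: [-0.6, -1.0, 0.0]
grip_width: 0.0939
grip_force: 0.0
```

move_arm --moves '[[[0,0,0,0],[0,0,0,0]]]'

```text
clock: 26.52
tcp_pos: [0.5388, 0.3059, 0.1683]
tool_rot: [-0.0, 0.637, 0.771, -0.0]
wrist_force: [-0.2, -0.5, 0.9]
grip_width: 0.0942
grip_force: 0.0
```

```bash
cat > asc.py <<'E'
from h import *
import sys
z=np.load(sys.argv[1]+".npy",allow_pickle=True).item(); im=z["d"]["img"]; h=cv2.cvtColor(im,cv2.COLOR_RGB2HSV)
x0,x1,y0,y1=map(int,sys.argv[2:6])
for r in range(y0,y1,5):
    print(r,"".join("O" if (4<=p[0]<=16 and p[1]>150 and p[2]>60) else "g" if p[1]<60 and p[2]>=80 else "k" if p[1]<90 else "." for p in h[r,x0:x1:3]))
E
python3 look.py w15; python3 asc.py w15 200 440 100 330
```

```text
26.5167 [0.5388 0.3059 0.1683] yaw 100.93 tilt [-6.e-04 -4.e-04 -1.e+00] 0.0942 [-0.15 -0.46  0.89]
100 .........................kkkkkkkkkkkkkkkkkkkkkkkkkkkkk..........................
105 .........................kkkkkkkkkkkgggggggkkkkkkkkkkk..........................
110 ..........................kkkkkkkkkkgggggggkkkkkkkkkkk..........................
115 ..........................kkkkkkkkkkgggggggkkkkkkkkkkk..........................
120 ..........................kkkkkkkkkkgggggggkkkkkkkkkkk..........................
125 ..........................kkkkkkkkkkgggggggkkkkkkkkkkk..........................
130 ..........................kkkkkkkkkkgggggggkkkkkkkkkkk..........................
135 ..........................kkkkkkkkkkgggggggkkkkkkkkkkk..........................
140 ..........................kkkkkkkkkkgggggggkkkkkkkkkkk..........................
145 ..........................kkkkkkkkkkgggggggkkkkkkkkkk...........................
150 ....................................ggggggk.....................................
155 ....................................ggggggg..................
[... 2209 characters left out ...]
.........kkkkkkkkggg
290 ggkkkkkkkkkkkk.O.....................gkgggg...........................kkkkkkkkgg
295 gkkkkkkkkkkkkk........................ggggg............................kkkkkkkkk
300 kkkkkkkkkkkkkkk.......................ggggg.............................kkkkkkkk
305 kkkkkkkkkkkkkk........................ggggg..............................kkkkkkk
310 kkkkkkkOOOkkk.........................ggggg...............................kkkkkk
315 kkkkkkkkkkkkkkkkkkkkkkkkkkkkkkkkkkkkkkkkkkkkkkkkkkkkkkkkkkkkkkkkkkkkkkkkkkkkkkkk
320 kkkkkkkkkkkkkkkkkkkkkkkkkkkkkkkkkkkkkkkkkkkkkkkkkkkkkkkkkkkkkkkkkkkkkkkkkkkkkkkk
325 kkkkkkkkkkkkkkkkkkkkkkkkkkkkkkkkkkkkkkkkkkkkkkkkkkkkkkkkkkkkkkkkkkkkkkkkkkkkkkkk
```

move_arm --moves '[[[0,0,0,0],[0,0,0,0],[0,0,0,0],[0,0,0,0],[0,0,0,0],[0,0,0,0],[0,0,0,0],[0,0,0,0],[0,0,0,0],[0,0,0,0]]]' --grip 1 --force 25

```text
clock: 27.4
tcp_pos: [0.5389, 0.306, 0.1683]
tool_rot: [0.0, 0.636, 0.771, -0.0]
wrist_force: [0.9, -0.2, -0.3]
grip_width: 0.0409
grip_force: 25.0
```

```bash
python3 look.py w16; python3 asc.py w16 230 410 180 300
```

```text
27.4 [0.5389 0.306  0.1683] yaw 100.97 tilt [-1.e-04 -1.e-04 -1.e+00] 0.0409 [ 0.91 -0.24 -0.34]
180 ..........................kgggggkO.......................OOO
185 .........................O.gggggkOO.........................
190 ........................OO.ggggggOOOO.......................
195 .......................OOOOggggggOOOO.......................
200 .......................OOO.ggggggkOOOO......................
205 ......................OO.kkggggggkkkOO......................
210 .......................Okkkggggggkkkk.......................
215 .......................kkOOggggggOO.k.......................
220 .......................OOOOgggggkOOOO.......................
225 .......................OOOOggggg.OOOOO......................
230 .................kg...OOOOOgggggkOOOOO...kk.................
235 ..OOOO.......gggggk...OOOOOgggggkOOOOO...kgggggk............
240 .kkk..OOO...ggggggk...OOkgOgggggkOggkOO..kkggggg............
245 OOOOOOOk.OOggggggkkk.gggggggggggkOgggggg.kkgggggg...........
250 OOOOOOOOOkkggggggkkkkkggOOOkggggkOOOggkkkkkkgggggg..........
255 OOOOOOOOOOggggggkkkkkk..OOOkggggkOOOO..kkkkkggggggk.........
260 OOOOOOOOOgggggggkkkkk.....OkggggkO.....kkkkkkgggggg.........
265 OOOOOOOOgggggggkkkggkk.....kggggg.....kkgggkkggggggg........
270 OOOOOOOkgggggggkkkggggkkk...ggggg..kkkgggkkkkkggggggg.......
275 .OOOOO.gggggggkkkk..gggggkkkggggkkkggggg..kkkkgggggggg......
280 OO.OOOggggggggkkkk....kggggkkkkkgggggk.....kkkkggggggg......
285 kkkkkkgggggggkkkk........gggggggggg........kkkkgggggggkkkkkk
290 kkkkkkgggggggkkkk..........gggggg..........kkkkgggggggkkkkkk
295 kkkkkkggggggkkkkk...........ggggk...........kkkkggggggkkkkkk
```

Loop held (41 mm). Lift 25 mm, then off along the stand's -y.

move_arm --moves '[[[0,0,-0.01,0],[0,0,-0.0175,0],[0,0,-0.0175,0],[0,0,-0.0175,0],[0,0,0,0],[0,0,0,0]]]'

```text
clock: 27.95
tcp_pos: [0.5393, 0.3062, 0.1945]
tool_rot: [0.0, 0.636, 0.771, 0.001]
wrist_force: [-0.2, 0.0, -3.3]
grip_width: 0.041
grip_force: 25.0
```

move_arm --moves '[[[-0.02,0,0,0],[-0.03,0,0,0],[-0.035,0,0,0],[-0.035,0,0,0],[-0.03,0,0,0],[0,0,0,0],[0,0,0,0]]]'

```text
clock: 28.53
tcp_pos: [0.5506, 0.2459, 0.1935]
tool_rot: [-0.0, 0.637, 0.771, 0.0]
wrist_force: [0.1, 0.4, -2.8]
grip_width: 0.0415
grip_force: 25.0
```

```bash
python3 look.py w17; python3 asc.py w17 230 410 140 300
```

```text
28.5333 [0.5506 0.2459 0.1935] yaw 100.85 tilt [-1.e-04  5.e-04 -1.e+00] 0.0415 [ 0.08  0.39 -2.77]
140 ...........................kgggg............................
145 ...........................kggggk...........................
150 ...........................kggggk...........................
155 ...........................kggggk...........................
160 ...........................kggggk...........................
165 ............................ggggk...........................
170 ............................ggggk...........................
175 ............................ggggg...........................
180 ..........................O.gggggO..........................
185 kOOO.k.OO................OOOgggggOO.........................
190 OOOOOOOOkOO.............OOOOgggggOOO........................
195 OOOOOOOOOO.O...........OOOOOgggggOOOO.......................
200 OOOOOOOOOOOO...........OOOO.ggggg.OOOO......................
205 OOOOOOOOOOOk..........OOOkkk.kgkkkk.OO......................
210 kOkOOOOOOOOk...........OkkkkkOOkkkkkkO......................
215 kkkO.OOOOOO..........
[... 379 characters left out ...]
.ggggggkkk.kkggkgOkkkkkOkkggkg.kkgggggg...........
250 O.........kggggggkkkkkkkOOOOkkkkkOOOkkkkkkkkgggggg..........
255 O.........ggggggkkkkkk..OOOOkkkkkOOOO..kkkkkggggggk.........
260 .........gggggggkkkkk.....OOOOOOOO.....kkkkkkgggggg.........
265 ........gggggggkkkggkk.......g........kkgggkkggggggg........
270 .......kgggggggkkkkggkkkk........k.kkkgggkkkkkggggggg.......
275 .......gggggggkkkk..kggkkkk......kkkgggg..kkkkgggggggg......
280 ......ggggggggkkkk....kkgggkkkkkggggk....kkkkkkggggggg......
285 kkkkkkgggggggk.kk......k.kggkggkggk........kkkkgggggggkkkkkk
290 kkkkkkgggggggkkkk...........ggggg..........kkkkkggggggkkkkkk
295 kkkkkkggggggkkkkk...........................kkkkggggggkkkkkk
```

Torch is off the hook. Raise and carry to the +y cell.

move_arm --moves '[[[0,0,-0.03,0],[0,0,-0.06,0],[0,0,-0.06,0],[0,0,-0.06,0],[0,0,-0.06,0],[0,0,-0.05,0],[0,0,-0.02,0]]]'

```text
clock: 29.17
tcp_pos: [0.5508, 0.2482, 0.3347]
tool_rot: [0.002, 0.636, 0.772, 0.003]
wrist_force: [0.6, 1.0, -2.1]
grip_width: 0.0411
grip_force: 25.0
```

move_arm --moves '[[[-0.04,0.0046,0,0],[-0.07,0.0046,0,0],[-0.08,0.0046,0,0],[-0.08,0.0046,0,0],[-0.08,0.0046,0,0.0343],[-0.0685,0.0043,0,0.0343],[0,0,0,0.0343],[0,0,0,0.0343],[0,0,0,0],[0,0,0,0]]]'

```text
clock: 30.0
tcp_pos: [0.5899, 0.0846, 0.3292]
tool_rot: [-0.0, 0.785, 0.619, -0.0]
wrist_force: [0.3, 0.4, -1.6]
grip_width: 0.0413
grip_force: 25.0
```

```bash
python3 look.py w18; python3 asc.py w18 230 410 100 300
python3 - <<'E'
from h import *
z=np.load("w18.npy",allow_pickle=True).item(); c=cam(z["d"],z["s"]); im=z["d"]["img"]
m,l,b=blobs(im,[105,120,60],[125,255,255],300); print([(t.tolist(),e.round(0).tolist()) for i,t,e in b])
R=np.array([[.971,.238],[-.238,.971]])
for a,b in((.044,.129),(-.044,.129),(.044,-.129),(.044,.042),(-.044,.042)): print((a,b),proj(c,[*(np.array([.573,.002])+R@np.array([a,b])),.065]).round(0))
for r in (140,160,180): print(r,np.where(np.diff((m[r]>0).astype(int)))[0].tolist())
sc=get_image("scene"); S=cam(sc); np.save("s18.npy",sc,allow_pickle=True)
im=sc["img"]
m,l,b=blobs(im,[5,150,60],[18,255,255],40); print("scene orange",[(t.tolist(),e.round(0).tolist()) for i,t,e in b if e[1]<300 and e[0]>290])
P=z["s"]["tcp_pos"]; print([proj(S,[P[0],P[1],P[2]-d]).round(0).tolist() for d in(.119,.09,.05,.01)])
# bottle axis in scene
for k,lo,hi in(("g",[50,60,40],[90,255,180]),("r",[0,150,60],[6,255,255])):
    m,l,b=blobs(im,lo,hi,15); print(k,[(t.tolist(),e.round(1).tolist()) for i,t,e in b if 290<e[0]<360 and 180<e[1]<290])
print([proj(S,[x,.002,h]).round(1).tolist() for x in(.573,.58) for h in(.022,.075,.162)])
E
```

```text
30.0 [0.5899 0.0846 0.3292] yaw 76.47 tilt [-6.e-04  1.e-04 -1.e+00] 0.0413 [ 0.31  0.36 -1.57]
100 O...........................................................
105 OO..........................................................
110 OOOO........................................................
115 OOO.........................................................
120 OOOO........................................................
125 OO..........................................................
130 ............................................................
135 ............................................................
140 .....................g......................................
145 ............................................................
150 .......................ggggggggggggggk......................
155 .......................ggggggggggggkgk...k............gggggg
160 .......................ggggggggggggggk...g...........ggggggg
165 .......................ggggggggggggggk...g..........ggkggggg
170 .......................kkkkggggggggggk...g..........gggggggg
175 .......................kk
[... 1791 characters left out ...]
143.]
(-0.044, 0.129) [291. 143.]
(0.044, -0.129) [347. 299.]
(0.044, 0.042) [351. 201.]
(-0.044, 0.042) [293. 201.]
140 [140, 164, 294, 307, 309, 312, 314, 317, 319, 322, 324, 327, 331, 332, 335, 336, 341, 342]
160 [289, 297, 343, 352]
180 [290, 298, 342, 351]
scene orange [([336, 213, 17, 15, 168], [344.0, 221.0]), ([331, 232, 21, 23, 346], [341.0, 243.0]), ([406, 263, 22, 22, 236], [414.0, 275.0]), ([395, 284, 26, 26, 454], [407.0, 298.0])]
[[341.0, 246.0], [342.0, 238.0], [343.0, 227.0], [344.0, 214.0]]
g [([319, 252, 12, 13, 45], [324.0, 257.8])]
r [([314, 224, 12, 13, 112], [319.8, 229.8])]
[[322.5, 261.3], [322.9, 250.2], [323.6, 229.9], [320.4, 262.6], [320.7, 251.6], [321.2, 231.4]]
```

move_arm --moves '[[[0,0,0.03,0],[0,0,0.055,0],[0,0,0.06,0],[0,0,0.06,0],[0,0,0.06,0],[0,0,0.055,0],[0,0,0.035,0],[0,0,0.02,0],[0,0,0,0]]]'

```text
clock: 30.85
tcp_pos: [0.5887, 0.0847, 0.1769]
tool_rot: [-0.001, 0.786, 0.618, -0.002]
wrist_force: [-0.2, -0.0, -2.5]
grip_width: 0.0409
grip_force: 25.0
```

move_arm --moves '[[[0,0,0.005,0],[0,0,0.005,0],[0,0,0.005,0],[0,0,0,0]]]'

```text
clock: 31.18
tcp_pos: [0.5904, 0.0843, 0.1742]
tool_rot: [0.0, 0.786, 0.618, 0.001]
wrist_force: [0.5, 0.5, -2.8]
grip_width: 0.0408
grip_force: 25.0
```

move_arm --moves '[[[0,0,0.005,0],[0,0,0.005,0],[0,0,0,0]]]'

```text
clock: 31.43
tcp_pos: [0.5898, 0.0842, 0.1691]
tool_rot: [-0.0, 0.787, 0.618, -0.0]
wrist_force: [-0.0, 0.2, -2.6]
grip_width: 0.0414
grip_force: 25.0
```

move_arm --moves '[[[0,0,0.005,0],[0,0,0.005,0],[0,0,0.005,0],[0,0,0,0]]]'

```text
clock: 31.77
tcp_pos: [0.5897, 0.0842, 0.1627]
tool_rot: [-0.0, 0.787, 0.618, -0.001]
wrist_force: [-1.4, 0.2, -2.2]
grip_width: 0.0411
grip_force: 25.0
```

move_arm --moves '[[[0,0,0.005,0],[0,0,0.005,0],[0,0,0.005,0],[0,0,0,0]]]'

```text
clock: 32.1
tcp_pos: [0.5897, 0.0842, 0.1567]
tool_rot: [-0.0, 0.787, 0.618, -0.0]
wrist_force: [-0.6, -1.0, -2.4]
grip_width: 0.0415
grip_force: 25.0
```

move_arm --moves '[[[0,0,0.005,0],[0,0,0.005,0],[0,0,0.005,0],[0,0,0,0]]]'

```text
clock: 32.43
tcp_pos: [0.5897, 0.0842, 0.1507]
tool_rot: [-0.0, 0.787, 0.618, -0.0]
wrist_force: [0.1, -0.1, -2.2]
grip_width: 0.0415
grip_force: 25.0
```

move_arm --moves '[[[0,0,0.005,0],[0,0,0.005,0],[0,0,0.005,0],[0,0,0,0]]]'

```text
clock: 32.77
tcp_pos: [0.5901, 0.0842, 0.1455]
tool_rot: [0.0, 0.787, 0.618, 0.0]
wrist_force: [0.2, -0.1, -1.2]
grip_width: 0.0415
grip_force: 25.0
```

move_arm --moves '[[[0,0,0.004,0],[0,0,0,0],[0,0,0,0]]]'

```text
clock: 33.02
tcp_pos: [0.5902, 0.0842, 0.1447]
tool_rot: [0.0, 0.787, 0.618, 0.0]
wrist_force: [-1.8, -1.1, 0.6]
grip_width: 0.0413
grip_force: 25.0
```

move_arm --moves '[[[0,0,0,0],[0,0,0,0],[0,0,0,0],[0,0,0,0],[0,0,0,0],[0,0,0,0],[0,0,0,0],[0,0,0,0],[0,0,0,0]]]' --grip 0

```text
clock: 33.77
tcp_pos: [0.59, 0.0843, 0.1438]
tool_rot: [0.0, 0.786, 0.618, -0.0]
wrist_force: [0.5, -0.0, 1.2]
grip_width: 0.0934
grip_force: 0.0
```

move_arm --moves '[[[0,0,-0.02,0],[0,0,-0.05,0],[0,0,-0.08,0],[0,0,-0.09,0],[0,0,-0.09,0],[0,0,-0.08,0],[0,0,-0.04,0],[0,0,0,0],[0,0,0,0]]]'

```text
clock: 34.52
tcp_pos: [0.5903, 0.0843, 0.3252]
tool_rot: [0.001, 0.787, 0.618, 0.001]
wrist_force: [0.8, -1.1, -1.1]
grip_width: 0.094
grip_force: 0.0
```

```bash
python3 look.py w19; python3 asc.py w19 200 430 130 310
python3 - <<'E'
from h import *
z=np.load("w19.npy",allow_pickle=True).item(); c=cam(z["d"],z["s"])
for n,X in(("lamp",(.590,.084,.025)),("bodytop",(.590,.084,.137)),("apex",(.590,.084,.192)),("bottle base",(.573,.002,.022)),("bottle shoulder",(.573,.002,.14)),("captop",(.573,.002,.172))): print(n,proj(c,X).round(0))
for nm in("s18",):
    sc=np.load(nm+".npy",allow_pickle=True).item()
sc=get_image("scene"); np.save("s19.npy",sc,allow_pickle=True); S=cam(sc); im=sc["img"]; h=cv2.cvtColor(im,cv2.COLOR_RGB2HSV)
for r in range(205,300,3):
    print(r,"".join("R" if (p[0]<5 and p[1]>150) else "O" if (p[0]<=16 and p[1]>150 and p[2]>60) else "B" if 105<p[0]<126 and p[1]>110 else "G" if 50<p[0]<95 and p[1]>50 else "g" if p[1]<60 and p[2]>=80 else "k" if p[1]<90 else "." for p in h[r,295:375]))
E
```

```text
34.5167 [0.5903 0.0843 0.3252] yaw 76.28 tilt [ 0.0029  0.     -1.    ] 0.094 [ 0.82 -1.12 -1.09]
130 kk.OOOOOOO...................................................................
135 .............................................................................
140 ...............................k......kk.k.kk.k.gg...........................
145 .............................k.....................g.........................
150 .............................k...ggggggggggggggk...k.........................
155 .............................g...ggggggkgggggkkk...k............gggggggk.....
160 .............................g...gggkOOOOOOgggkk..............gggkggggggggg..
165 .............................g...kk.OO....OOggkk..............ggkgggggggggggk
170 .............................k...kkO..OOOOkOOgkk.............ggkggggggggggggg
175 .................................kkOOOOOOOOO.gkk..............ggggggggggggggg
180 .................................kk.OOOkkOOOggkk..............kgggggggggggggg
185 .................................kkkkkOkkOkgkgkk................kggggggggggg.
190 ..............
[... 4094 characters left out ...]
....................
277 ...............kkBBBBBBBB....kggggg..Ok.k.k..k.k.kkk....BBBB.g..................
280 ................kkBBBBBBkgggggggg.OOOOOOOO.OO.OOOO.kkk...BBBBBgk................
283 ..................g..BBBBBgggggggOOOOOOOOOOOOOOOOOOkkkk.BBBBBBB.g...............
286 ...................kkBBBBBBkggggg.OOOOOOOOOOOOOOOO.kggggB.B.BBBBBg..............
289 ....................kkBBBBBBkggggk.OOOOOOOOOOOOOO.gggggggBBBBBBBBBkk............
292 ......................g..BBBBBggggg.OOOOOOOOOOO.gg.BBBBBBB.BB.BBkg..............
295 .......................g.BBBBBBkggggggggggk.BBBBBBBB...B.BB.BBB.g...............
298 g.......................kkBBBBBB.k.BBBBBBBBBB..BBBBB.BB...B..BBkk...............
```

The torch stands in the +y cell (scene (337,285)) and the bottle upright in the middle cell: its cap and body centre share column 320. The gripper is clear, so I am handing in.

```bash
python3 -c "
from workcell import *
print(close_job())"
```

```text
the job is handed in; nothing more can be done
None
```

The job is handed in: the torch stands lamp-down in the +y end cell and the bottle cap-up in the middle cell. Both were set down gently by feel, with the gripper clear at the end. The jar and bench items weren't knowingly touched, though I didn't re-check them, and the hand-in call returned no verdict.

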